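# Set up the medallion painting station

## Robot

A 6-joint arm with a two-finger parallel gripper is mounted at the origin on the work surface. World frame = base frame: x ahead of the robot, y to its left, z up, the work surface at z = 0. Lengths are in m, angles in rad, forces in N, time in s.
With the tool pointing down it reaches from about 0.4 to 0.925 m from the base axis. Payload 3.4 kg.
Tool frame: the origin (TCP) lies where the fingers leave the gripper's body, on its centre line; the fingertips stand 73 mm ahead of it and the grasp point (between the pads) lies bot.grip_point_offset ahead of it (bot.grip_point_offset is the distance from the TCP to the grasp point, in m); z points along the fingers, x is the direction in which the jaws open and shut, and the axes are right-handed (so a half turn about z gives the same grasp; the last joint's range is limited). The gripper opens to 85 mm and grips with 20 to 120 N. Pads are 22 mm wide; open, the fingers measure 114 mm over their backs; the gripper's body (76 mm by 85 mm) begins 54 mm behind the grasp point. The pads swing forward as they close: fully open they stand 13 mm farther back than shut.
Start: joints at [-1.242, 0.307, 1.506, -0, 1.328, -0.073], TCP at [0.225, -0.529, 0.304] pointing down, gripper open.
Joint ranges: [-3.12, 3.12], [-1.05, 2.28], [0.14, 2.33], [-1.42, 4.57], [0.1, 2.73], [-2.68, 2.68]. Speed limits (rad/s): [2.57, 2.57, 3.14, 3.14, 3.14, 3.14].

## Interface

Orientations are given as a rotation vector (axis times angle).
In Python, from plant import bot, cams gives the robot as it stands.
- The arm moves only by the tool send_rows, never from a script. Its arguments are lists of equal length, an entry for each row: "slide": the shift along the tool's x, y, z in m, a list of three; "angular": the turn, a rotation vector about the tool's x, y, z in rad, a list of three; "claw": the finger opening in m, from 0 to 0.0854. A call has exactly 5 rows; each row shifts and turns the commanded pose from where the row before left it, along the tool's axes as they then stand; what a row does not reach is not made up. A row lasts 1/10 s, in which the tool goes at most 50 mm and 8.59 degrees, less where a joint would pass 70% of its speed; a pose out of reach is approached as far as the arm can. A call with a gripper value outside its range is refused whole. The fingers move at their own pace and stop on an object; "grip_force" is the grip in N (left out, the last holds). Time passes only in rows, so rows that do not move let the fingers close, or fill a call up. It gives the time, the measured TCP pose, the force and the opening at its end, in the units of the state.
- bot.observe(): the state, without advancing time (a new reading comes with each control period).
- cams.capture(name): name is "scene" or "top" or "wrist"; returns a dict with "img" (384x512x3 uint8, red, green, blue), "mtx" (3x3 intrinsics, pixels), "k1" (the pictures are not rectified: a ray, as slopes to the right and down, at radius r is drawn at 1 + k1 r^2 times it, then the intrinsics apply), "T" (4x4, takes a point from camera to world coordinates). Camera axes: x right, y down, z forward; pixel columns grow to the right and rows downward; lengths in m; the calibration is good to about 2 mm. A picture is of the moment at which its call begins. There is no depth.
- bot.sign_off(): hands the job in, once; it reports no verdict.
The state is a dict: "clock": time; "q": joint angles; "joint_vel": joint speeds; "tau": joint torques, N m; "ee_pos": TCP position; "orientation": TCP orientation; "contact_force": force on the tool from outside, world axes, zero at the start; "torque": the same for the moment, N m; "opening": opening from 0.0 (shut) to 1.0 (fully open).
Only numpy, scipy, OpenCV 4.12 (cv2) and the standard library are available. Lean on these libraries where they do the work, as an engineer would, in place of code of your own. Each camera call takes 0.05 s, during which the arm holds its last target. There are 200 camera calls.

## Task

Get the painting station ready: first pull the jig's hold-down lever right back towards the robot, then set the two white blanks flat down in the nests that match their outlines, and only when both are in push the lever right over again, away from the robot. Lay every tool that is out on the table into the kit tray in the order of use, one lane to each tool, counting lanes from the end with the steel pull tab: scraper, scribe, palette knife, brush, tweezers; each tool lies flat along its own lane and the lane of a missing tool stays empty. Leave the jar and the sanding block where they are.

Things in the scene. Friction and masses are not known exactly. Their poses are not given: they have to be found in the camera images.
- tray: Fixed grey kit tray, 190 (x) by 262 (y), rim 16 high, floor 4 thick. Origin under its centre; at zero yaw x points away from the robot, y to its left. Five lanes along x, middles at y = 88, 44, 0, -44, -88, parted by ribs 12 wide, 10 high over the floor, only at |x| 49 to 91: the middle is clear for fingers. Inner length 182. Steel pull tab sticks out 30 at the +y end (first lane).
- jig: Painting jig, an aluminium plate 110 (x) by 190 (y), 20 high, fixed to the table, with one round and one square nest sunk into its top. Origin under the plate's centre; at zero yaw x points away from the robot, y to its left. The hold-down lever stands at its -y end.
- round_nest (a point): Centre of the mouth of the round nest, in the plate's top face (20 above the table): 55 across, 8 deep, rim bevelled 2. It lies at jig x 0, y +45; axes as the jig's.
- square_nest (a point): Centre of the mouth of the square nest, in the plate's top face: 49 by 49, sides along the jig's axes, 8 deep, rim bevelled 2. It lies at jig x 0, y -45; axes as the jig's.
- lever (a joint): Hold-down lever, rad: 0 leans to the jig's -x (towards the robot), 1.0 is right over to +x; upright at 0.5. It starts over, above 0.85, moves lightly (1 N at the ball) and stays where left. It swings in the jig's x-z plane about lever_pivot. Arm 80 long from pivot to ball centre, rod 10 thick, black ball 26 across.
- lever_pivot (a point): Point on the lever's hinge line, in the plane of its swing, 22 above the table, at jig x 0, y -125; axes as the jig's. The lever's grey base block under it is 70 (x) by 50 (y) by 25 high.
- round_blank: White primed round blank, 50 across and 20 thick, lying flat. Origin at the centre of the solid (10 above what it lies on). Seated in its nest it stands 12 proud.
- square_blank: White primed square blank, 44 by 44 and 20 thick, lying flat. Origin at the centre of the solid (10 above what it lies on), x and y along its sides. Seated in its nest it stands 12 proud.
- scraper: Scraper: wooden handle 18 wide from x = -70 to 22, then a flat straight-ended steel blade 22 wide to x = 70. 140 long, 14 thick. Origin at mid-length on the centre line, at mid-thickness (7 above what it lies on); x runs along the tool to its working end. May be absent.
- scribe: Scribe: wooden handle 12 wide from x = -70 to 25, then a thin steel needle to x = 70. 140 long, 14 thick. Origin at mid-length on the centre line, at mid-thickness (7 above what it lies on); x runs along the tool to its working end. May be absent.
- palette_knife: Palette knife: wooden handle 14 wide from x = -70 to 18, a thin steel neck, then a round-ended steel blade 20 wide to x = 70. 140 long, 14 thick. Origin at mid-length on the centre line, at mid-thickness (7 above what it lies on); x runs along the tool to its working end. May be absent.
- brush: Flat brush: wooden handle 14 wide from x = -70 to 20, steel ferrule 21 wide to x = 46, grey bristles 22 wide to x = 70. 140 long, 14 thick. Origin at mid-length on the centre line, at mid-thickness (7 above what it lies on); x runs along the tool to its working end. May be absent.
- tweezers: Steel tweezers, rigid: two flat arms joined at x = -70, spreading to the tips at x = 70; over both arms 15 wide at the origin and about 23 at the tips. 140 long, 14 thick. Origin at mid-length on the centre line, at mid-thickness (7 above what it lies on); x runs along the tool to its working end. May be absent.
- jar: Bystander: closed jar, 48 across and 60 high, may stand among the blanks. Origin under its centre.
- sanding_block: Bystander: cork sanding block 50 by 90 by 30 high, beyond the tools. Origin under its centre.
Things that resemble listed ones, but are neither listed nor needed, are in the scene too. Leave any black or orange look-alike of the palette_knife alone.

How it is judged:
On the way, in this order (a step that is already met when the one before it is completed fails the run):
1. the hold-down lever is pulled right back (value of joint lever below 0.2 rad), for 0.2 s.
2. both blanks lie in their matching nests while the lever is still back (horizontal distance between round_blank and round_nest below 0.004 m and z of round_blank in the frame of jig between 0.018 and 0.0245 m and linear speed of each of round_blank, square_blank below 0.03 m/s and horizontal distance between square_blank and square_nest below 0.004 m and z of square_blank in the frame of jig between 0.018 and 0.0245 m and value of joint lever below 0.4 rad), for 0.2 s.
3. the hold-down lever is pushed right over (horizontal distance between round_blank and round_nest below 0.004 m and z of round_blank in the frame of jig between 0.018 and 0.0245 m and linear speed of each of round_blank, square_blank below 0.03 m/s and horizontal distance between square_blank and square_nest below 0.004 m and z of square_blank in the frame of jig between 0.018 and 0.0245 m and value of joint lever above 0.8 rad), for 0.2 s.
At the end, for the whole second after the job is handed in: Both blanks on the bottoms of their nests (4 mm sideways, 2.5 mm up), lever above 0.8 rad, and each tool present at rest on the tray floor in its own lane, in order from the tab (13.5 mm from the lane's middle, 30 mm lengthways, 0.2 rad, 2.5 mm up) (all of step 3 and x of scraper in the frame of tray between -0.03 and 0.03 m and y of scraper in the frame of tray between 0.0745 and 0.1015 m and z of scraper in the frame of tray between 0.006 and 0.0135 m and angle between the x axis of each of scraper, scribe, palette_knife, brush, tweezers and the x axis of tray, either way round below 0.2 rad and linear speed of each of scraper, scribe, palette_knife, brush, tweezers below 0.03 m/s and x of scribe in the frame of tray between -0.03 and 0.03 m and y of scribe in the frame of tray between 0.0305 and 0.0575 m and z of scribe in the frame of tray between 0.006 and 0.0135 m and x of palette_knife in the frame of tray between -0.03 and 0.03 m and y of palette_knife in the frame of tray between -0.0135 and 0.0135 m and z of palette_knife in the frame of tray between 0.006 and 0.0135 m and x of brush in the frame of tray between -0.03 and 0.03 m and y of brush in the frame of tray between -0.0575 and -0.0305 m and z of brush in the frame of tray between 0.006 and 0.0135 m and x of tweezers in the frame of tray between -0.03 and 0.03 m and y of tweezers in the frame of tray between -0.1015 and -0.0745 m and z of tweezers in the frame of tray between 0.006 and 0.0135 m); the robot touches nothing.
It fails at once if the jar or the sanding block is moved more than 6 cm (distance of any of jar, sanding_block from where it was at the start of the episode above 0.06 m).
Of scraper, scribe, palette_knife, brush, tweezers only 3 to 5 are there at a start; the rules pass over those that are not, and their reading is None.
At some moment in a run one of scraper, scribe, palette_knife, brush, tweezers may be knocked a few centimetres aside while the robot is not near it.
Once in a run the grip may slacken for a moment while it holds something.
It also fails if it takes over 210 s, if anything falls off the work surface, if the arm or the gripper's body presses on something with over 40 N, if the wrist force passes 120 N, or if a joint passes its speed limit or range.

## Working session

There is one attempt and no reset: what is moved stays moved. The work goes in short steps, Python scripts to look and compute and a tool call to move; the robot and the scene stay as the last step left them, time stands still between calls to the robot, and variables do not carry over. Pictures are saved under pics/ and viewed, about 12 in all and at most 16, crops included, and the job is handed in when it is done.

Besides the shell and the picture viewer there is one more tool, called after "Request:" as name(argument=value, ...), one argument or row to a line, values as JSON. send_rows: Moves the arm, as the interface text tells. Its arguments: {"type":"object","properties":{"slide":{"type":"array","items":{"type":"array","items":{"type":"number"}}},"angular":{"type":"array","items":{"type":"array","items":{"type":"number"}}},"claw":{"type":"array","items":{"type":"number"}},"grip_force":{"type":"number"}},"required":["slide","angular","claw"]}

```bash
mkdir -p pics; ls
python3 - <<'E'
from plant import bot, cams
import cv2
print(bot.observe(), bot.grip_point_offset)
for n in ["top","scene"]:
    c=cams.capture(n); print(n,c["mtx"].tolist(),c["k1"],c["T"].round(4).tolist())
    cv2.imwrite(f"pics/{n}0.png",cv2.resize(c["img"][:,:,::-1],(800,600),interpolation=cv2.INTER_CUBIC)); 
    cv2.imwrite(f"{n}_raw.png",c["img"][:,:,::-1])
E
```

```text
pics
{'clock': 0.0, 'q': array([-1.24248960e+00,  3.07580162e-01,  1.50770195e+00,  1.02242763e-05,
        1.32839742e+00, -7.34786303e-02]), 'joint_vel': array([-0.00130969, -0.00019294, -0.00010599, -0.00136574,  0.00024872,
        0.00046857]), 'tau': array([-7.98439783e-05, -4.57536006e+01, -2.51914698e+01, -2.07335802e-05,
        1.35392646e-02,  8.15391445e-06]), 'ee_pos': array([ 0.2246704 , -0.52867934,  0.30296601]), 'orientation': array([-2.61896744e+00,  1.73278421e+00,  2.58310267e-03]), 'contact_force': array([0.00330115, 0.06784099, 0.25317138]), 'torque': array([0.01734943, 0.0135581 , 0.00361194]), 'opening': 1.0002829227604704} 0.0539
top [[417.5123613355928, 0.0, 251.5145050880026], [0.0, 417.5123613355928, 185.72554474079058], [0.0, 0.0, 1.0]] -0.016582315795029556 [[-0.0003, -0.9937, 0.1125, 0.3879], [-0.9999, 0.0014, 0.0103, -0.0277], [-0.0104, -0.1125, -0.9936, 1.0366], [0.0, 0.0, 0.0, 1.0]]
scene [[416.72151180831366, 0.0, 256.3950612142953], [0.0, 416.72151180831366, 189.69412488688818], [0.0, 0.0, 1.0]] -0.15624484431472116 [[-0.4948, 0.5314, -0.6876, 1.2717], [0.869, 0.3088, -0.3867, 0.3806], [0.0068, -0.7889, -0.6145, 0.751], [0.0, 0.0, 0.0, 1.0]]
```

View pics/top0.png

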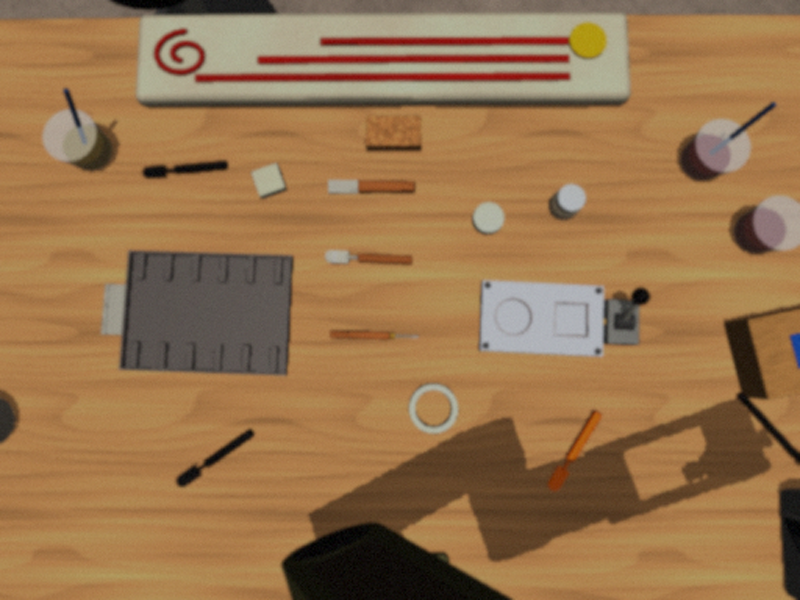

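View pics/scene0.png

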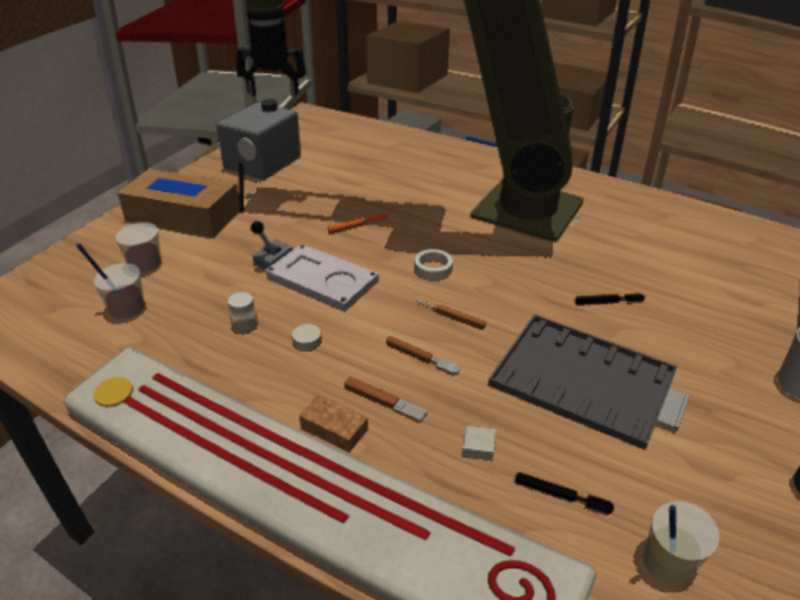

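The top view (800x600) shows:
- **Tray:** (207,312), with its tab on the left (+y).
- **Jig:** (543,318), with the lever ball at (641,296), pushed over.
- **Blanks:** round at (488,217), square at (269,180).
- **Tools:** scraper (371,186), palette knife (369,258) and scribe (373,335).
- **Look-alikes:** black knives at (185,168) and (215,458), and an orange one at (575,450).
- **Bystanders:** jar (570,200) and cork block (393,131).

I see no brush or tweezers. Next I'll take one enlarged crop and measure.

```bash
cat > h.py <<'E'
import numpy as np, cv2
from scipy.spatial.transform import Rotation as R
def slopes(c,uv):
    p=np.atleast_2d(np.asarray(uv,float)).reshape(-1,1,2)
    return cv2.undistortPoints(p,c["mtx"],np.array([c["k1"],0,0,0.]))[:,0]
def world(c,uv,z):
    s=slopes(c,uv); T=np.asarray(c["T"]); d=np.c_[s,np.ones(len(s))]@T[:3,:3].T; o=T[:3,3]
    return (o+d*((z-o[2])/d[:,2])[:,None])[:,:2]
def pix(c,P):
    T=np.linalg.inv(c["T"]); r=R.from_matrix(T[:3,:3]).as_rotvec()
    return cv2.projectPoints(np.atleast_2d(np.asarray(P,float)),r,T[:3,3],c["mtx"],np.array([c["k1"],0,0,0.]))[0][:,0]
def rect(c,x0,x1,y0,y1,z,res=0.0005):
    """metric top-down resample at plane z; row 0 = x1, col 0 = y1"""
    xs=np.arange(x1,x0,-res); ys=np.arange(y1,y0,-res)
    Y,X=np.meshgrid(ys,xs); uv=pix(c,np.c_[X.ravel(),Y.ravel(),np.full(X.size,z)]).astype(np.float32).reshape(*X.shape,2)
    return cv2.remap(np.ascontiguousarray(c["img"][:,:,::-1]),uv[...,0],uv[...,1],cv2.INTER_CUBIC)
def todelta(bot,grip,yaw):
    """from the measured pose to grasp point grip=(x,y,z), pointing down, tool x (mod pi) at world angle yaw"""
    o=bot.observe(); Rm=R.from_rotvec(o["orientation"]); off=bot.grip_point_offset
    best=None
    for y in (yaw,yaw+np.pi):
        x=np.array([np.cos(y),np.sin(y),0]); z=np.array([0,0,-1.]); Rt=R.from_matrix(np.c_[x,np.cross(z,x),z])
        rv=(Rm.inv()*Rt).as_rotvec()
        if best is None or np.linalg.norm(rv)<np.linalg.norm(best[0]): best=(rv,Rt)
    t=np.array(grip)+[0,0,off]
    print("t",round(o["clock"],1),"pos",o["ee_pos"].round(4),"now-yaw",round(float(np.arctan2(*Rm.as_matrix()[[1,0],0])),3),
      "q6",o["q"][5].round(2),"F",o["contact_force"].round(1),"open",round(o["opening"],3))
    print("  shift(now axes)",Rm.inv().apply(t-o["ee_pos"]).round(4),"turn",best[0].round(4),"shift(after turn)",best[1].inv().apply(t-o["ee_pos"]).round(4))
E
python3 - <<'E'
from plant import bot,cams
from h import *
c=cams.capture("top"); im=c["img"]
hsv=cv2.cvtColor(im,cv2.COLOR_RGB2HSV)
s=512/800
for n,(u,v),z in [("jar",(570,190),.06),("ball",(641,296),.094),("cork",(393,128),.03)]: print(n,world(c,[(u*s,v*s)],z).round(3))
m=((hsv[...,1]<60)&(hsv[...,2]>120)).astype(np.uint8)
nb,l,st,ce=cv2.connectedComponentsWithStats(m)
for i in range(1,nb):
    if st[i,4]>60:
        ct=cv2.findContours((l==i).astype(np.uint8),0,2)[0][0].astype(np.float32)
        for z in (.02,):
            w=world(c,ct.reshape(-1,2),z).astype(np.float32); r=cv2.minAreaRect(w)
            print(st[i].tolist(),"z",z,np.round(r[0],4),np.round(r[1],4),round(r[2],1))
def col(n,m,z):
    nb,l,st,ce=cv2.connectedComponentsWithStats(m.astype(np.uint8))
    for i in range(1,nb):
        if 40<st[i,4]<30000:
            ct=cv2.findContours((l==i).astype(np.uint8),0,2)[0][0].astype(np.float32)
            r=cv2.minAreaRect(world(c,ct.reshape(-1,2),z).astype(np.float32)); print(n,st[i].tolist(),np.round(r[0],4),np.round(r[1],4),round(r[2],1))
col("wood",(hsv[...,0]<10)&(hsv[...,1]>150)&(hsv[...,2]>80)&(hsv[...,2]<190),.014)
col("tray",(hsv[...,1]<60)&(hsv[...,2]>40)&(hsv[...,2]<105),.016)
a=rect(c,.40,.75,-.30,.35,.01,.00085)
cv2.imwrite("pics/crop1.png",a[:600,:800])
print(a.shape)
todelta(bot,(.55,-.39,.2),0)
E
```

```text
jar [[ 0.653 -0.289]]
ball [[ 0.486 -0.378]]
cork [[ 0.763 -0.017]]
[0, 0, 26, 11, 117] z 0.02 [0.98   0.6082] [0.0674 0.0279] 89.1
[26, 0, 51, 10, 253] z 0.02 [0.9799 0.5054] [0.1321 0.0251] 89.2
[88, 0, 356, 64, 12639] z 0.02 [ 0.9027 -0.0546] [0.9144 0.1707] 90.0
[28, 70, 33, 33, 735] z 0.02 [0.76   0.5123] [0.0808 0.0823] 63.1
[446, 77, 34, 33, 847] z 0.02 [ 0.7371 -0.5476] [0.0831 0.084 ] 86.8
[162, 105, 20, 20, 269] z 0.02 [0.6825 0.1836] [0.0418 0.042 ] 19.0
[210, 115, 19, 9, 136] z 0.02 [0.6704 0.0641] [0.0461 0.0193] 86.1
[357, 118, 18, 18, 247] z 0.02 [ 0.6521 -0.3008] [0.0439 0.0416] 43.4
[483, 126, 29, 34, 828] z 0.02 [ 0.6106 -0.6258] [0.0698 0.0848] 85.9
[303, 130, 19, 19, 293] z 0.02 [ 0.6195 -0.1672] [0.0446 0.0457] 89.2
[209, 160, 17, 8, 105] z 0.02 [0.5583 0.068 ] [0.0396 0.0175] 89.9
[307, 179, 80, 49, 3549] z 0.02 [ 0.4599 -0.2486] [0.1922 0.1115] 87.1
[65, 182, 15, 32, 393] z 0.02 [0.4746 0.424 ] [0.0314 0.077 ] 87.8
[262, 246, 31, 31, 337] z 0.02 [ 0.3211 -0.0783] [0.0721 0.0711] 90.0
wood [99, 19, 31, 29, 239] [0.8988 0.34  ] [0.079  0.0689] 39.9
wood [206, 24,
[... 361 characters left out ...]
0.0053] 89.8
tray [335, 63, 44, 3, 66] [ 0.8147 -0.2843] [0.1093 0.0053] 89.9
tray [44, 64, 8, 18, 43] [0.7957 0.5069] [0.0491 0.008 ] 24.1
tray [467, 72, 21, 17, 56] [ 0.7724 -0.5896] [0.008  0.0665] 36.4
tray [78, 162, 109, 77, 7782] [0.4701 0.2782] [0.2611 0.1846] 88.1
tray [386, 192, 4, 27, 75] [ 0.4557 -0.3494] [0.0073 0.0639] 87.9
tray [392, 192, 16, 21, 260] [ 0.4631 -0.379 ] [0.0367 0.0487] 87.6
tray [0, 256, 8, 25, 144] [0.3031 0.5874] [0.0579 0.0174] 3.7
(412, 765, 3)
t 0.1 pos [ 0.2247 -0.5288  0.3032] now-yaw -1.169 q6 -0.07 F [-0.   0.3  0.1] open 0.999
  shift(now axes) [-0.0005 -0.3537  0.0493] turn [-1.000e-03  1.300e-03 -1.169e+00] shift(after turn) [ 0.3253 -0.1388  0.0493]
```

View pics/crop1.png

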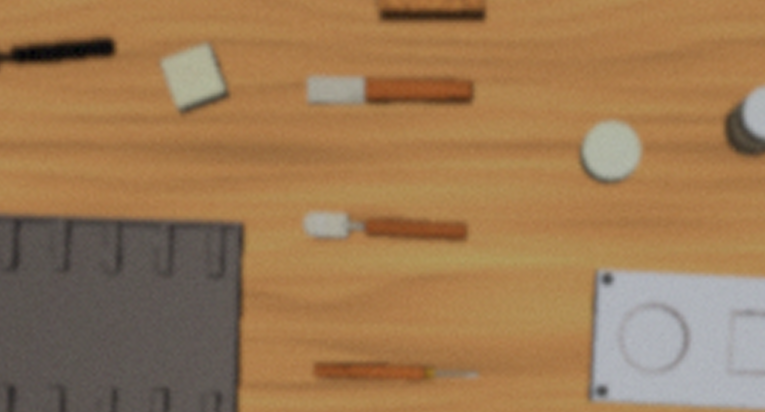

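The crop confirms three tools: the scraper (wide straight blade, 390,90), the palette knife (neck and rounded blade, 385,227) and the scribe (needle, 395,370). The brush and tweezers are absent. I'm going to the lever now.

Request:
send_rows(
  slide=[
    [0,0,0],
    [0,0,0],
    [0,0,0],
    [0,0,0],
    [0,0,0],
  ],
  angular=[
    [0,0,-0.145],
    [0,0,-0.145],
    [0,0,-0.145],
    [0,0,-0.145],
    [0,0,-0.145],
  ],
  claw=[0.05,0.05,0.05,0.05,0.05],
  grip_force=40,
)

```text
clock: 0.65
ee_pos: [0.2247, -0.529, 0.3035]
orientation: [-3.066, 0.682, 0.001]
contact_force: [-0.6, -0.4, 0.0]
opening: 0.585
```

Request:
send_rows(
  slide=[
    [0,0,0],
    [0,0,0],
    [0,0,0],
    [0.04,-0.026,0],
    [0.04,-0.026,0],
  ],
  angular=[
    [0,0,-0.145],
    [0,0,-0.145],
    [0,0,-0.115],
    [0,0,0],
    [0,0,0],
  ],
  claw=[0.05,0.05,0.05,0.05,0.05],
)

```text
clock: 1.15
ee_pos: [0.3066, -0.4806, 0.3035]
orientation: [-3.141, 0.067, 0.0]
contact_force: [1.3, -0.7, -0.1]
opening: 0.585
```

Request:
send_rows(
  slide=[
    [0.04,-0.026,0],
    [0.04,-0.026,0],
    [0.04,-0.026,0],
    [0,0,0],
    [0,0,0],
  ],
  angular=[
    [0,0,0],
    [0,0,0],
    [0,0,0],
    [0,0,0],
    [0,0,0],
  ],
  claw=[0.05,0.05,0.05,0.05,0.05],
)

```text
clock: 1.65
ee_pos: [0.4306, -0.4061, 0.3034]
orientation: [-3.141, 0.056, 0.002]
contact_force: [-0.9, 0.4, -0.6]
opening: 0.588
```

Run:
```python
from plant import bot,cams
from h import *
todelta(bot,(.486,-.378,.10),-.04)
c=cams.capture("wrist"); print(c["mtx"][0,0],c["k1"],c["T"].round(3).tolist())
cv2.imwrite("pics/w1.png",c["img"][:,:,::-1])
```

```text
t 1.6 pos [ 0.4306 -0.4061  0.3034] now-yaw -0.036 q6 -0.79 F [-0.9  0.4 -0.6] open 0.588
  shift(now axes) [ 0.0545 -0.03    0.1495] turn [-0.0003  0.0011  0.0042] shift(after turn) [ 0.0542 -0.0303  0.1495]
321.9582772042756 0.030500944241745764 [[0.999, -0.035, -0.011, 0.434], [-0.036, -0.957, -0.286, -0.334], [-0.001, 0.286, -0.958, 0.374], [0.0, 0.0, 0.0, 1.0]]
```

View pics/w1.png

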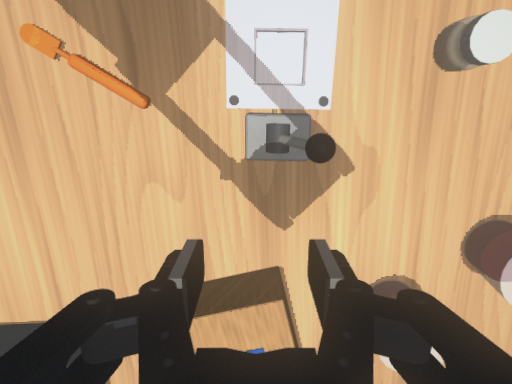

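The wrist view shows the ball at (320,148), the square nest at (280,57), and jig-plate corner holes at (234,100) and (323,101).

Run:
```python
from plant import bot,cams
from h import *
c=cams.capture("wrist")
b=world(c,[(320,148)],.094)[0]; print("ball",b.round(4))
q=world(c,[(255,29),(306,29),(305,85),(255,85)],.02); print("sq",q.round(4).tolist(),q.mean(0).round(4))
q=world(c,[(234,100),(323,101)],.02); print("holes",q.round(4).tolist())
todelta(bot,(b[0],b[1],.10),-.04)
```

```text
ball [ 0.4871 -0.3788]
sq [[0.4347, -0.2705], [0.4849, -0.2726], [0.4844, -0.3245], [0.4326, -0.3225]] [ 0.4592 -0.2975]
holes [[0.41, -0.3365], [0.5034, -0.3412]]
t 1.8 pos [ 0.4291 -0.4073  0.3036] now-yaw -0.039 q6 -0.79 F [-0.3 -0.1  0.2] open 0.585
  shift(now axes) [ 0.057  -0.0307  0.1496] turn [-0.0002  0.0011  0.0009] shift(after turn) [ 0.0568 -0.0308  0.1497]
```

Request:
send_rows(
  slide=[
    [0.0285,-0.0155,0],
    [0.0285,-0.0155,0],
    [0,0,0.05],
    [0,0,0.05],
    [0,0,0.05],
  ],
  angular=[
    [0,0,0],
    [0,0,0],
    [0,0,0],
    [0,0,0],
    [0,0,0],
  ],
  claw=[0.05,0.05,0.05,0.05,0.05],
)

```text
clock: 2.25
ee_pos: [0.4869, -0.3797, 0.1531]
orientation: [3.139, -0.064, 0.002]
contact_force: [0.1, -0.5, 0.2]
opening: 0.584
```

Request:
send_rows(
  slide=[
    [0,0,0],
    [-0.015,0,0],
    [-0.02,0,0],
    [-0.02,0,0],
    [-0.015,0,0],
  ],
  angular=[
    [0,0,0],
    [0,0,0],
    [0,0,0],
    [0,0,0],
    [0,0,0],
  ],
  claw=[0.05,0.05,0.05,0.05,0.05],
)

```text
clock: 2.75
ee_pos: [0.4174, -0.3776, 0.1576]
orientation: [3.136, -0.063, 0.007]
contact_force: [1.0, -0.6, -0.4]
opening: 0.584
```

Request:
send_rows(
  slide=[
    [-0.006,0,0],
    [0,0,0],
    [0,0,0],
    [0,0,0],
    [0,0,0],
  ],
  angular=[
    [0,0,0],
    [0,0,0],
    [0,0,0],
    [0,0,0],
    [0,0,0],
  ],
  claw=[0.05,0.05,0.05,0.05,0.05],
)

```text
clock: 3.25
ee_pos: [0.4126, -0.3754, 0.1538]
orientation: [3.141, -0.06, 0.0]
contact_force: [0.8, 0.7, 0.8]
opening: 0.587
```

Request:
send_rows(
  slide=[
    [0.002,0,0],
    [0,0,-0.04],
    [0,0,-0.05],
    [0,0,-0.05],
    [0,0,0],
  ],
  angular=[
    [0,0,0],
    [0,0,0],
    [0,0,0],
    [0,0,0],
    [0,0,0],
  ],
  claw=[0.05,0.05,0.05,0.05,0.05],
)

```text
clock: 3.75
ee_pos: [0.4172, -0.3783, 0.3014]
orientation: [3.13, -0.06, 0.017]
contact_force: [0.6, -0.3, 0.4]
opening: 0.585
```

Run:
```python
from plant import bot,cams
from h import *
todelta(bot,(.456,-.20,.25),-.04)
c=cams.capture("wrist"); im=c["img"]
m=(im.max(2)<45).astype(np.uint8); m[190:]=0
nb,l,st,ce=cv2.connectedComponentsWithStats(m)
for i in range(1,nb):
    if st[i,4]>80: print(st[i].tolist(),ce[i].round(1),world(c,[ce[i]],.094).round(4))
```

```text
t 3.8 pos [ 0.4172 -0.3783  0.3014] now-yaw -0.038 q6 -0.77 F [ 0.6 -0.3  0.4] open 0.585
  shift(now axes) [ 0.0319 -0.1796 -0.004 ] turn [ 0.0104 -0.0108  0.0016] shift(after turn) [ 0.0316 -0.1797 -0.0025]
```

Request:
send_rows(
  slide=[
    [0.03,-0.028,0],
    [0.03,-0.028,0],
    [0.03,-0.028,0],
    [0.03,-0.028,0],
    [0,0,0],
  ],
  angular=[
    [0,0,0],
    [0,0,0],
    [0,0,0],
    [0,0,0],
    [0,0,0],
  ],
  claw=[0.085,0.085,0.085,0.085,0.085],
)

```text
clock: 4.3
ee_pos: [0.5414, -0.2645, 0.2919]
orientation: [-3.138, 0.053, 0.001]
contact_force: [-0.4, 0.4, 1.1]
opening: 0.996
```

Request:
send_rows(
  slide=[
    [0,0,0],
    [0,0,0],
    [0,0,0],
    [0,0,0],
    [0,0,0],
  ],
  angular=[
    [0,0,0],
    [0,0,0],
    [0,0,0],
    [0,0,0],
    [0,0,0],
  ],
  claw=[0.085,0.085,0.085,0.085,0.085],
)

```text
clock: 4.8
ee_pos: [0.5376, -0.269, 0.294]
orientation: [3.141, -0.064, -0.0]
contact_force: [0.1, 0.1, 0.2]
opening: 0.998
```

Run:
```python
from plant import bot,cams
from h import *
c=cams.capture("wrist"); cv2.imwrite("pics/w2.png",c["img"][:,:,::-1])
np.savez("w2.npz",**c); todelta(bot,(.6195,-.1672,.1),-.04)
```

```text
t 4.8 pos [ 0.5378 -0.2689  0.2941] now-yaw -0.04 q6 -0.49 F [ 1.1 -0.7 -0.1] open 0.996
  shift(now axes) [ 0.0775 -0.1049  0.1402] turn [ 0.0001 -0.0002 -0.0003] shift(after turn) [ 0.0776 -0.1049  0.1402]
```

View pics/w2.png

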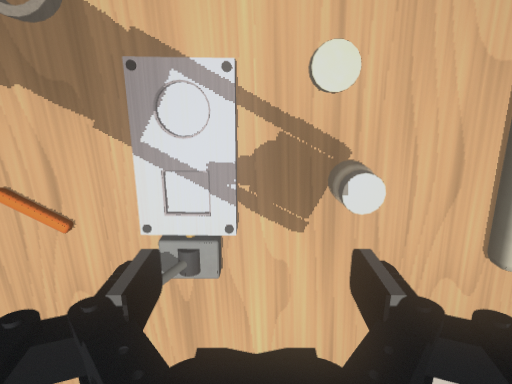

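This view shows:
- **Lever:** the rod leans left, towards the robot.
- **Jig holes:** (131,66), (226,67), (147,229) and (230,229).
- **Nests:** round at (184,109), square at (187,193).
- **Other:** round blank at (336,66), jar at (363,193).

Run:
```python
from plant import bot,cams
from h import *
c=dict(np.load("w2.npz")); c["k1"]=float(c["k1"])
h=world(c,[(131,66),(226,67),(147,229),(230,229)],.02); print(h.round(4).tolist(),h.mean(0).round(4))
d=(h[:2].mean(0)-h[2:].mean(0)); print("yaw",-np.arctan2(d[0],d[1]), "len",np.linalg.norm(d))
hsv=cv2.cvtColor(c["img"],cv2.COLOR_RGB2HSV)
m=((hsv[...,1]<70)&(hsv[...,2]>140)).astype(np.uint8)
nb,l,st,ce=cv2.connectedComponentsWithStats(m)
for i in range(1,nb):
    if 300<st[i,4]<9000:
        ct=cv2.findContours((l==i).astype(np.uint8),0,2)[0][0].astype(np.float32)
        w=world(c,ct.reshape(-1,2),.02).astype(np.float32); print(st[i].tolist(),cv2.fitEllipse(w) )
# nests rectified
a=rect(c,.38,.54,-.36,-.13,.02,.0004); cv2.imwrite("pics/w2r.png",a)
e=cv2.Canny(cv2.GaussianBlur(a,(5,5),1.5),15,40)
a2=a.copy()
g=cv2.cvtColor(a,cv2.COLOR_BGR2GRAY)
ci=cv2.HoughCircles(g,cv2.HOUGH_GRADIENT,1,200,param1=60,param2=15,minRadius=64,maxRadius=74); print(ci, [(.54-k[1]*.0004,-.13-k[0]*.0004) for k in ci[0]] if ci is not None else 0)
```

```text
[[0.4195, -0.1628], [0.5131, -0.1671], [0.4108, -0.3367], [0.5059, -0.3407]] [ 0.4623 -0.2518]
yaw -0.04567863918637954 len 0.17393072678248764
[0, 0, 44, 16, 381] ((0.32456594705581665, -0.11012059450149536), (0.010228031314909458, 0.04223191738128662), 94.48165893554688)
[311, 39, 50, 53, 2101] ((0.6220359802246094, -0.1704106330871582), (0.04835220053792, 0.04860047996044159), 47.66387939453125)
[342, 173, 44, 42, 1433] ((0.6572632193565369, -0.30459287762641907), (0.04688932001590729, 0.04793452098965645), 154.3065185546875)
[159, 242, 60, 37, 1026] ((0.4577926695346832, -0.3779263496398926), (0.050992321223020554, 0.07673695683479309), 86.38491821289062)
[[[189.5 185.5  65.7]]] [(np.float32(0.46580002), np.float32(-0.2058))]
```

View pics/w2r.png

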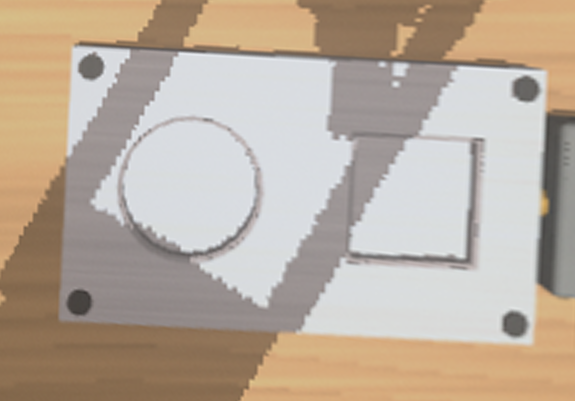

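Jig by wrist camera: centre (.462,-.251), yaw about -.05. The top camera reads 2–3 mm less on both the jig and the blank, so there is a consistent camera bias, and I'll use the mean of the two. Next is the round blank.

Request:
send_rows(
  slide=[
    [0.0263,-0.0344,0],
    [0.0263,-0.0344,0],
    [0.0263,-0.0344,0],
    [0,0,0.05],
    [0,0,0.05],
  ],
  angular=[
    [0,0,0],
    [0,0,0],
    [0,0,0],
    [0,0,0],
    [0,0,0],
  ],
  claw=[0.085,0.085,0.085,0.085,0.085],
)

```text
clock: 5.35
ee_pos: [0.6237, -0.1675, 0.1952]
orientation: [3.139, -0.058, 0.011]
contact_force: [1.0, -0.7, -1.0]
opening: 0.994
```

Request:
send_rows(
  slide=[
    [0,0,0.05],
    [0,0,0.025],
    [0,0,0],
    [0,0,0],
    [0,0,0],
  ],
  angular=[
    [0,0,0],
    [0,0,0],
    [0,0,0],
    [0,0,0],
    [0,0,0],
  ],
  claw=[0.085,0.085,0.085,0.085,0.085],
)

```text
clock: 5.85
ee_pos: [0.6227, -0.169, 0.1212]
orientation: [3.14, -0.062, 0.007]
contact_force: [-0.3, 0.1, 0.5]
opening: 0.995
```

Run:
```python
from plant import bot,cams
from h import *
todelta(bot,(.6208,-.169,.079-.0539),-.05)
c=cams.capture("wrist");cv2.imwrite("w3.png",c["img"][:,:,::-1])
hsv=cv2.cvtColor(c["img"],cv2.COLOR_RGB2HSV)
m=((hsv[...,1]<70)&(hsv[...,2]>140)).astype(np.uint8)
nb,l,st,ce=cv2.connectedComponentsWithStats(m)
for i in range(1,nb):
    if 1000<st[i,4]<40000:
        ct=cv2.findContours((l==i).astype(np.uint8),0,2)[0][0].astype(np.float32)
        w=world(c,ct.reshape(-1,2),.02).astype(np.float32); print(st[i].tolist(),cv2.fitEllipse(w) )
```

```text
t 5.8 pos [ 0.6227 -0.169   0.1212] now-yaw -0.039 q6 -0.29 F [-0.3  0.1  0.5] open 0.995
  shift(now axes) [-0.0021  0.      0.0422] turn [ 0.0012 -0.0042  0.0106] shift(after turn) [-0.0019  0.0001  0.0422]
[211, 190, 85, 79, 5257] ((0.622243344783783, -0.17017856240272522), (0.04816681891679764, 0.04841814562678337), 18.6815185546875)
[0, 220, 86, 100, 7094] ((0.4912194609642029, -0.1864258199930191), (0.06410630792379379, 0.07259128987789154), 162.2637176513672)
```

Request:
send_rows(
  slide=[
    [-0.001,0,0.03],
    [0,0,0.012],
    [0,0,0],
    [0,0,0],
    [0,0,0],
  ],
  angular=[
    [0,0,0.01],
    [0,0,0],
    [0,0,0],
    [0,0,0],
    [0,0,0],
  ],
  claw=[0.085,0.085,0.085,0.085,0.065],
)

```text
clock: 6.4
ee_pos: [0.621, -0.1685, 0.0782]
orientation: [3.14, -0.077, 0.003]
contact_force: [-0.0, -0.1, 0.1]
opening: 0.848
```

Request:
send_rows(
  slide=[
    [0,0,0],
    [0,0,0],
    [0,0,0],
    [0,0,0],
    [0,0,0],
  ],
  angular=[
    [0,0,0],
    [0,0,0],
    [0,0,0],
    [0,0,0],
    [0,0,0],
  ],
  claw=[0.055,0.04,0.04,0.04,0.04],
  grip_force=40,
)

```text
clock: 6.9
ee_pos: [0.6208, -0.1683, 0.0782]
orientation: [3.14, -0.077, 0.003]
contact_force: [-0.7, -0.4, 6.9]
opening: 0.562
```

Run:
```python
from plant import bot,cams
from h import *
todelta(bot,(.4636,-.2049,.15),-.05)
c=cams.capture("wrist");cv2.imwrite("pics/w4.png",c["img"][:,:,::-1]); np.savez("w4.npz",**c)
```

```text
t 6.9 pos [ 0.6208 -0.1683  0.0782] now-yaw -0.049 q6 -0.28 F [-0.7 -0.4  6.9] open 0.562
  shift(now axes) [-0.155   0.0443 -0.126 ] turn [ 0.0006 -0.002   0.0011] shift(after turn) [-0.1552  0.0444 -0.1257]
```

View pics/w4.png

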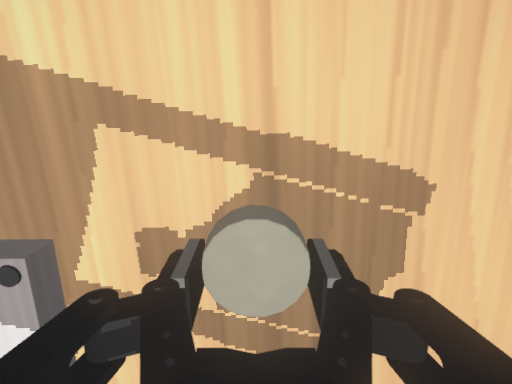

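The round blank is in the jaws at (256,265). I'll use it to find the camera bias.

Run:
```python
from h import *
c=dict(np.load("w4.npz")); c["k1"]=float(c["k1"])
for p in [(203,266),(310,266),(256.5,217),(256.5,317)]: print(world(c,[p],.02).round(4))
```

```text
[[ 0.5982 -0.1669]]
[[ 0.6457 -0.1693]]
[[ 0.6231 -0.1449]]
[[ 0.6206 -0.1947]]
```

Request:
send_rows(
  slide=[
    [0,0,-0.02],
    [0,0,-0.035],
    [-0.03,0.0085,0],
    [-0.035,0.0099,0],
    [-0.035,0.0099,0],
  ],
  angular=[
    [0,0,0],
    [0,0,0],
    [0,0,0],
    [0,0,0],
    [0,0,0],
  ],
  claw=[0.04,0.04,0.04,0.04,0.04],
  grip_force=60,
)

```text
clock: 7.45
ee_pos: [0.5181, -0.1916, 0.1324]
orientation: [3.14, -0.075, 0.002]
contact_force: [-0.5, -0.3, -0.5]
opening: 0.561
```

Request:
send_rows(
  slide=[
    [-0.03,0.0085,0],
    [-0.025,0.0071,0],
    [0,0,0],
    [0,0,0.02],
    [0,0,0],
  ],
  angular=[
    [0,0,0],
    [0,0,0],
    [0,0,0],
    [0,0,0],
    [0,0,0],
  ],
  claw=[0.04,0.04,0.04,0.04,0.04],
)

```text
clock: 7.95
ee_pos: [0.4628, -0.2041, 0.1109]
orientation: [-3.14, 0.078, 0.003]
contact_force: [-0.6, -0.4, -0.4]
opening: 0.556
```

Run:
```python
from plant import bot,cams
from h import *
todelta(bot,(.4636,-.2048,.092-.0539),-.05)
c=cams.capture("wrist");cv2.imwrite("pics/w5.png",c["img"][:,:,::-1])
```

```text
t 8.0 pos [ 0.4628 -0.2041  0.1109] now-yaw -0.049 q6 -0.45 F [-0.6 -0.4 -0.4] open 0.556
  shift(now axes) [0.0008 0.0007 0.0189] turn [-0.001   0.0017  0.0006] shift(after turn) [0.0008 0.0006 0.0189]
```

View pics/w5.png

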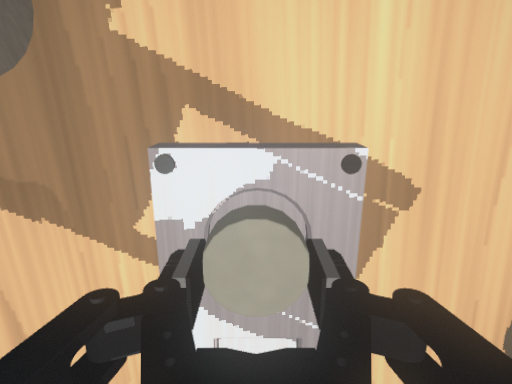

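The blank is held and centred over the round nest (nest arc apex at 258,190). Lowering and releasing.

Request:
send_rows(
  slide=[
    [0.0008,0.0006,0.008],
    [0,0,0.006],
    [0,0,0.004],
    [0,0,0],
    [0,0,0],
  ],
  angular=[
    [0,0,0],
    [0,0,0],
    [0,0,0],
    [0,0,0],
    [0,0,0],
  ],
  claw=[0.04,0.04,0.04,0.04,0.04],
)

```text
clock: 8.5
ee_pos: [0.4639, -0.205, 0.0938]
orientation: [-3.141, 0.077, 0.001]
contact_force: [0.1, 0.0, 0.5]
opening: 0.56
```

Request:
send_rows(
  slide=[
    [0,0,0],
    [0,0,0],
    [0,0,0],
    [0,0,-0.03],
    [0,0,-0.05],
  ],
  angular=[
    [0,0,0],
    [0,0,0],
    [0,0,0],
    [0,0,0],
    [0,0,0],
  ],
  claw=[0.06,0.07,0.075,0.075,0.075],
)

```text
clock: 9.0
ee_pos: [0.4618, -0.204, 0.172]
orientation: [-3.137, 0.077, 0.011]
contact_force: [1.3, -0.8, -0.2]
opening: 0.876
```

Request:
send_rows(
  slide=[
    [0,0,-0.05],
    [0,0,-0.05],
    [0,0,0],
    [0,0,0],
    [0,0,0],
  ],
  angular=[
    [0,0,0],
    [0,0,0],
    [0,0,0],
    [0,0,0],
    [0,0,0],
  ],
  claw=[0.085,0.085,0.085,0.085,0.085],
)

```text
clock: 9.5
ee_pos: [0.4629, -0.2045, 0.2728]
orientation: [-3.14, 0.077, 0.003]
contact_force: [0.5, 0.6, -1.2]
opening: 0.99
```

```bash
cat > blank.py <<'E'
from h import *
def blobs(c,z,lo=800,hi=12000):
    hsv=cv2.cvtColor(c["img"],cv2.COLOR_RGB2HSV)
    m=((hsv[...,1]<70)&(hsv[...,2]>140)).astype(np.uint8)
    nb,l,st,ce=cv2.connectedComponentsWithStats(m)
    for i in range(1,nb):
        if lo<st[i,4]<hi:
            ct=cv2.findContours((l==i).astype(np.uint8),0,2)[0][0].astype(np.float32)
            w=world(c,ct.reshape(-1,2),z).astype(np.float32); r=cv2.minAreaRect(w); print(st[i].tolist(),np.round(r[0],4),np.round(r[1],4),round(r[2],1))
E
python3 - <<'E'
from plant import bot,cams
from blank import *
todelta(bot,(.68,.13,.25),.34)
c=cams.capture("wrist");cv2.imwrite("pics/w6.png",c["img"][:,:,::-1]); np.savez("w6.npz",**c)
E
```

```text
t 9.5 pos [ 0.4629 -0.2045  0.2728] now-yaw -0.049 q6 -0.45 F [ 0.5  0.6 -1.2] open 0.99
  shift(now axes) [ 0.2003 -0.3448 -0.0312] turn [-0.0015  0.002  -0.3891] shift(after turn) [ 0.3162 -0.243  -0.0311]
```

View pics/w6.png

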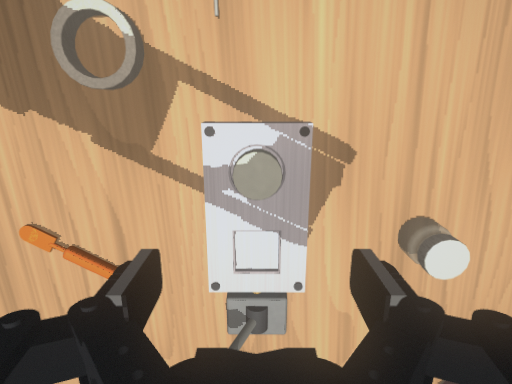

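The round blank sits in its nest at (258,174) and the lever is still back. Now the square blank.

Request:
send_rows(
  slide=[
    [0,0,0],
    [0,0,0],
    [0,0,0],
    [0.0368,-0.0306,0],
    [0.0368,-0.0306,0],
  ],
  angular=[
    [0,0,-0.13],
    [0,0,-0.13],
    [0,0,-0.13],
    [0,0,0],
    [0,0,0],
  ],
  claw=[0.085,0.085,0.085,0.085,0.085],
)

```text
clock: 10.05
ee_pos: [0.5121, -0.1228, 0.2716]
orientation: [-3.095, -0.527, 0.006]
contact_force: [1.6, -0.2, -0.1]
opening: 0.996
```

Request:
send_rows(
  slide=[
    [0.0368,-0.0306,0],
    [0.0368,-0.0306,0],
    [0.0368,-0.0306,0],
    [0.0368,-0.0306,0],
    [0.0368,-0.0306,0],
  ],
  angular=[
    [0,0,0],
    [0,0,0],
    [0,0,0],
    [0,0,0],
    [0,0,0],
  ],
  claw=[0.085,0.085,0.085,0.085,0.085],
)

```text
clock: 10.55
ee_pos: [0.6349, 0.0848, 0.2711]
orientation: [-3.096, -0.533, 0.008]
contact_force: [0.3, -0.8, 0.2]
opening: 0.994
```

Request:
send_rows(
  slide=[
    [0.0368,-0.0306,0],
    [0.0368,-0.0306,0.04],
    [0,0,0.04],
    [0,0,0],
    [0,0,0],
  ],
  angular=[
    [0,0,0],
    [0,0,0],
    [0,0,0],
    [0,0,0],
    [0,0,0],
  ],
  claw=[0.085,0.085,0.085,0.085,0.085],
)

```text
clock: 11.05
ee_pos: [0.6775, 0.1566, 0.199]
orientation: [3.096, 0.533, -0.011]
contact_force: [-0.0, -0.5, 0.3]
opening: 0.997
```

Run:
```python
from plant import bot,cams
from blank import *
todelta(bot,(.6835,.181,.079-.0539),.35)
c=cams.capture("wrist");cv2.imwrite("w7.png",c["img"][:,:,::-1])
blobs(c,.02)
```

```text
t 11.1 pos [0.6775 0.1566 0.199 ] now-yaw 0.341 q6 -0.17 F [-0.  -0.5  0.3] open 0.997
  shift(now axes) [ 0.0146 -0.0208  0.1199] turn [-0.0009  0.0067 -0.0089] shift(after turn) [ 0.014  -0.0208  0.12  ]
[87, 0, 69, 122, 2943] [0.5508 0.2176] [0.0869 0.0313] 87.9
[401, 80, 111, 221, 8659] [0.8384 0.2046] [0.0392 0.181 ] 0.0
[249, 136, 58, 56, 3054] [0.6856 0.1825] [0.044  0.0438] 20.6
[447, 210, 65, 108, 1917] [0.8826 0.158 ] [0.0165 0.1042] 0.1
[203, 255, 39, 51, 1143] [0.6756 0.0686] [0.0468 0.0216] 89.6
```

Request:
send_rows(
  slide=[
    [0,0,0],
    [0.0155,-0.0214,0],
    [0,0,0.045],
    [0,0,0.045],
    [0,0,0.03],
  ],
  angular=[
    [0,0,-0.0185],
    [0,0,0],
    [0,0,0],
    [0,0,0],
    [0,0,0],
  ],
  claw=[0.085,0.085,0.085,0.085,0.085],
)

```text
clock: 11.6
ee_pos: [0.6862, 0.1818, 0.082]
orientation: [3.091, 0.561, 0.002]
contact_force: [-0.3, -0.0, -0.8]
opening: 0.993
```

Request:
send_rows(
  slide=[
    [0,0,0],
    [0,0,0],
    [0,0,0],
    [0,0,0],
    [0,0,0],
  ],
  angular=[
    [0,0,0],
    [0,0,0],
    [0,0,0],
    [0,0,0],
    [0,0,0],
  ],
  claw=[0.07,0.055,0.04,0.035,0.035],
)

```text
clock: 12.1
ee_pos: [0.6885, 0.1828, 0.0858]
orientation: [3.091, 0.562, 0.011]
contact_force: [0.1, 0.2, 7.3]
opening: 0.487
```

Request:
send_rows(
  slide=[
    [0,0,0],
    [0,0,0],
    [0,0,-0.02],
    [0,0,-0.04],
    [0,0,0],
  ],
  angular=[
    [0,0,0],
    [0,0,0],
    [0,0,0],
    [0,0,0],
    [0,0,0],
  ],
  claw=[0.035,0.035,0.035,0.035,0.035],
)

```text
clock: 12.6
ee_pos: [0.6901, 0.1834, 0.1494]
orientation: [-3.091, -0.562, -0.021]
contact_force: [0.9, 0.3, 0.6]
opening: 0.487
```

Run:
```python
from plant import bot,cams
from h import *
todelta(bot,(.4585,-.296,.138-.0539),-.05)
c=dict(np.load("w6.npz")); c["k1"]=float(c["k1"])
a=rect(c,.41,.51,-.35,-.24,.02,.0002); cv2.imwrite("w6r.png",a)
g=cv2.cvtColor(a,cv2.COLOR_BGR2GRAY).astype(float)
print("cols",[ (i,round(v)) for i,v in enumerate(np.abs(np.diff(cv2.GaussianBlur(g,(5,5),1)[150:350].mean(0)))) if v>2.5])
print("rows",[ (i,round(v)) for i,v in enumerate(np.abs(np.diff(cv2.GaussianBlur(g,(5,5),1)[:,180:380].mean(1)))) if v>2.5])
```

```text
t 12.6 pos [0.6901 0.1834 0.1494] now-yaw 0.36 q6 -0.16 F [0.9 0.3 0.6] open 0.487
  shift(now axes) [-0.3857  0.3672  0.0071] turn [-0.0007 -0.0134  0.4096] shift(after turn) [-0.2074  0.4904  0.0114]
cols [(150, 3), (151, 3), (152, 4), (153, 4), (154, 4), (155, 4), (156, 3), (157, 3), (371, 3), (372, 4), (373, 5), (374, 6), (375, 7), (376, 8), (377, 9), (378, 9), (379, 10), (380, 9), (381, 9), (382, 8), (383, 7), (384, 5), (385, 4), (389, 3), (390, 4), (391, 5), (392, 6), (393, 6), (394, 6), (395, 6), (396, 6), (397, 6), (398, 6), (399, 5), (400, 4), (401, 4), (402, 3), (403, 3), (404, 3), (405, 3), (406, 3), (407, 3), (408, 3), (409, 3), (410, 3), (411, 3), (412, 3), (521, 3), (522, 4), (523, 4), (524, 5), (525, 6), (526, 7), (527, 8), (528, 9), (529, 9), (530, 9), (531, 9), (532, 9), (533, 9), (534, 8), (535, 7), (536, 6), (537, 5), (538, 5), (539, 4), (540, 3)]
rows [(115, 3), (116, 5), (117, 6), (118, 6), (119, 6), (120, 5), (121, 3), (133, 3), (134, 5), (135, 6), (136, 7), (137, 7), (138, 6), (139, 5), (140, 3), (364, 3), (365, 5), (366, 8), (367, 9), (368, 11), (369, 10), (370, 9), (371, 6), (372, 3), (374, 3), (375, 5), (376, 6), (377, 7), (378, 6), (379, 5), (380, 4), (381, 3), (386, 3), (387, 3), (388, 3), (389, 3), (390, 3)]
```

Run:
```python
from plant import bot,cams
from h import *
c=cams.capture("wrist");np.savez("w8.npz",**c); a=c["img"][190:350,150:370,::-1]; b=cams.capture("scene")["img"]
todelta(bot,(.4585,-.296,.138-.0539),-.05)
p=pix(cams.capture("scene"),[[.69,.183,.07]])[0].astype(int); print(p)
q=b[max(0,p[1]-60):p[1]+60,max(p[0]-60,0):p[0]+60,::-1]
o=np.zeros((480,1140,3),np.uint8); A=cv2.resize(a,(440,320)); B=cv2.resize(q,(340,320)); 
cv2.imwrite("pics/w8.png",np.hstack([A,B]))
```

```text
t 12.7 pos [0.6874 0.1829 0.1448] now-yaw 0.36 q6 -0.16 F [ 0.1 -1.2 -0.1] open 0.487
  shift(now axes) [-0.3828  0.3677  0.0051] turn [-3.000e-04 -5.500e-03  4.095e-01] shift(after turn) [-0.2047  0.4897  0.0068]
[307 266]
```

View pics/w8.png

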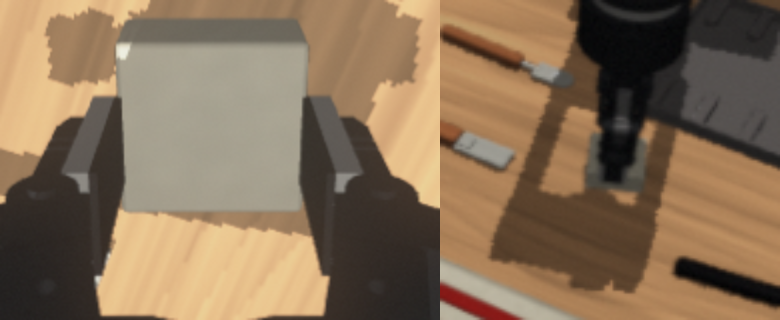

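Run:
```python
from plant import bot
from h import *
c=dict(np.load("w8.npz")); c["k1"]=float(c["k1"])
c4=dict(np.load("w4.npz"))
ip=np.array([(209,211.5),(303.5,211.5),(300,295.5),(211.5,295.5)],np.float32)
h=.022; ob=np.array([(-h,h,0),(h,h,0),(h,-h,0),(-h,-h,0)],np.float32)
ok,rv,tv=cv2.solvePnP(ob,ip,c["mtx"],np.array([c["k1"],0,0,0.]),flags=cv2.SOLVEPNP_IPPE_SQUARE)
# camera in tool frame from w4 (static pose: TCP .6208,-.1683,.0782, rot 3.14,-.077,.003)
Tt=np.eye(4);Tt[:3,:3]=R.from_rotvec([3.14,-.077,.003]).as_matrix();Tt[:3,3]=[.6208,-.1683,.0782]
tc=np.linalg.inv(Tt)@c4["T"]; p=tc[:3,:3]@tv[:,0]+tc[:3,3]; print("cam in tool",tc[:3,3].round(4),"blank top in tool",p.round(4))
n=tc[:3,:3]@cv2.Rodrigues(rv)[0]; print(n.round(3).tolist())
todelta(bot,(.4585,-.296,.138-.0539),-.05)
```

```text
cam in tool [ 0.0006 -0.0721 -0.0701] blank top in tool [0.0008 0.0006 0.0703]
[[1.0, 0.006, 0.01], [0.006, -1.0, -0.027], [0.01, 0.027, -1.0]]
t 12.8 pos [0.6862 0.1826 0.1431] now-yaw 0.36 q6 -0.16 F [-0.4 -0.8 -0.8] open 0.489
  shift(now axes) [-0.3816  0.3679  0.0045] turn [-1.000e-04 -1.900e-03  4.095e-01] shift(after turn) [-0.2035  0.4894  0.0051]
```

Request:
send_rows(
  slide=[
    [0,0,-0.01],
    [0,0,0],
    [0,0,0],
    [-0.01845,0.0444,0],
    [-0.01845,0.0444,0],
  ],
  angular=[
    [0,0,0.137],
    [0,0,0.137],
    [0,0,0.136],
    [0,0,0],
    [0,0,0],
  ],
  claw=[0.035,0.035,0.035,0.035,0.035],
)

```text
clock: 13.25
ee_pos: [0.6437, 0.096, 0.1501]
orientation: [3.14, -0.075, -0.003]
contact_force: [0.3, -1.9, -0.7]
opening: 0.489
```

Request:
send_rows(
  slide=[
    [-0.01845,0.0444,0],
    [-0.01845,0.0444,0],
    [-0.01845,0.0444,0],
    [-0.01845,0.0444,0],
    [-0.01845,0.0444,0],
  ],
  angular=[
    [0,0,0],
    [0,0,0],
    [0,0,0],
    [0,0,0],
    [0,0,0],
  ],
  claw=[0.035,0.035,0.035,0.035,0.035],
)

```text
clock: 13.75
ee_pos: [0.5395, -0.1225, 0.1508]
orientation: [-3.14, 0.079, 0.004]
contact_force: [0.1, -0.5, -0.4]
opening: 0.487
```

Request:
send_rows(
  slide=[
    [-0.01845,0.0444,0],
    [-0.01845,0.0444,0],
    [-0.01845,0.0444,0],
    [-0.01845,0.0444,0],
    [0,0,0],
  ],
  angular=[
    [0,0,0],
    [0,0,0],
    [0,0,0],
    [0,0,0],
    [0,0,0],
  ],
  claw=[0.035,0.035,0.035,0.035,0.035],
)

```text
clock: 14.25
ee_pos: [0.4561, -0.2998, 0.151]
orientation: [3.139, -0.088, -0.003]
contact_force: [0.7, 0.2, -0.5]
opening: 0.487
```

Request:
send_rows(
  slide=[
    [0,0,0],
    [0,0,0],
    [0,0,0],
    [0,0,0],
    [0,0,0],
  ],
  angular=[
    [0,0,0],
    [0,0,0],
    [0,0,0],
    [0,0,0],
    [0,0,0],
  ],
  claw=[0.035,0.035,0.035,0.035,0.035],
)

```text
clock: 14.75
ee_pos: [0.4593, -0.2939, 0.1518]
orientation: [-3.141, 0.076, 0.0]
contact_force: [-0.4, -0.4, 0.3]
opening: 0.488
```

Run:
```python
from plant import bot,cams
from h import *
todelta(bot,(.459,-.295,.115-.0539),-.05)
c=cams.capture("wrist");np.savez("w9.npz",**c)
cv2.imwrite("pics/w9.png",c["img"][130:350,130:390,::-1])
```

```text
t 14.8 pos [ 0.4593 -0.2939  0.1518] now-yaw -0.049 q6 -0.6 F [-0.4 -0.4  0.3] open 0.488
  shift(now axes) [-0.0002  0.0011  0.0368] turn [-0.0001  0.      0.0015] shift(after turn) [-0.0002  0.0011  0.0368]
```

View pics/w9.png

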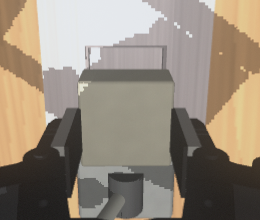

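The square blank is held level and lines up with the square nest: blank edges at crop x 78–174, nest edges at 88–166. Lowering.

Request:
send_rows(
  slide=[
    [0,0.0011,0.02],
    [0,0,0.017],
    [0,0,0],
    [0,0,0],
    [0,0,0],
  ],
  angular=[
    [0,0,0],
    [0,0,0],
    [0,0,0],
    [0,0,0],
    [0,0,0],
  ],
  claw=[0.035,0.035,0.035,0.035,0.035],
)

```text
clock: 15.3
ee_pos: [0.4592, -0.2963, 0.1156]
orientation: [3.14, -0.079, 0.002]
contact_force: [0.3, 0.8, -0.5]
opening: 0.485
```

Request:
send_rows(
  slide=[
    [0,0,0.004],
    [0,0,0.003],
    [0,0,0.003],
    [0,0,0.002],
    [0,0,0],
  ],
  angular=[
    [0,0,0],
    [0,0,0],
    [0,0,0],
    [0,0,0],
    [0,0,0],
  ],
  claw=[0.035,0.035,0.035,0.035,0.035],
)

```text
clock: 15.8
ee_pos: [0.4585, -0.2959, 0.1025]
orientation: [-3.14, 0.079, 0.001]
contact_force: [0.2, -0.0, -0.9]
opening: 0.497
```

Run:
```python
from plant import bot,cams
from h import *
todelta(bot,(.459,-.295,.098-.0539),-.05)
c=cams.capture("wrist");np.savez("w9.npz",**c)
cv2.imwrite("pics/w10.png",c["img"][130:350,130:390,::-1])
```

```text
t 15.8 pos [ 0.4585 -0.2959  0.1025] now-yaw -0.05 q6 -0.6 F [ 0.2 -0.  -0.9] open 0.497
  shift(now axes) [ 0.0005 -0.0009  0.0045] turn [-0.0004  0.0006 -0.0005] shift(after turn) [ 0.0005 -0.0009  0.0045]
```

View pics/w10.png

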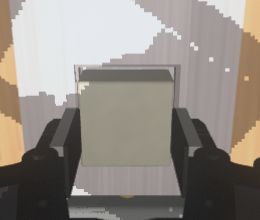

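Request:
send_rows(
  slide=[
    [0,0,0],
    [0,0,0],
    [0,0,0],
    [0,0,0],
    [0,0,0],
  ],
  angular=[
    [0,0,0],
    [0,0,0],
    [0,0,0],
    [0,0,0],
    [0,0,0],
  ],
  claw=[0.035,0.035,0.035,0.035,0.035],
)

```text
clock: 16.35
ee_pos: [0.4587, -0.2961, 0.1029]
orientation: [3.141, -0.079, 0.0]
contact_force: [0.7, 1.0, -0.3]
opening: 0.486
```

Run:
```python
from plant import bot,cams
from h import *
todelta(bot,(.459,-.295,.098-.0539),-.05)
c=cams.capture("wrist");np.savez("w10.npz",**c)
cv2.imwrite("pics/w11.png",cv2.resize(c["img"][180:310,190:330,::-1],None,fx=4,fy=4,interpolation=cv2.INTER_CUBIC))
```

```text
t 16.4 pos [ 0.4587 -0.2961  0.1029] now-yaw -0.05 q6 -0.6 F [ 0.7  1.  -0.3] open 0.486
  shift(now axes) [ 0.0003 -0.0011  0.0049] turn [ 0.     -0.     -0.0005] shift(after turn) [ 0.0003 -0.0011  0.0049]
```

View pics/w11.png

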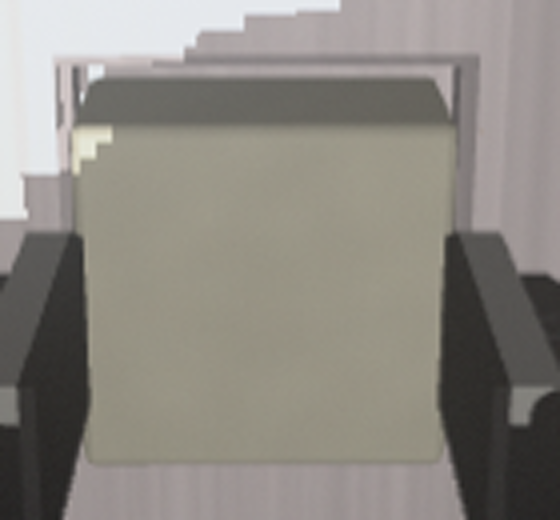

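The grip slackened and came back, and the blank slid down in the jaws. It is centred inside the nest mouth (nest 58–478, blank 80–450), so I'll release it and measure. That makes 13 pictures viewed.

Request:
send_rows(
  slide=[
    [0,0,0.002],
    [0,0,0],
    [0,0,0],
    [0,0,0],
    [0,0,0],
  ],
  angular=[
    [0,0,0],
    [0,0,0],
    [0,0,0],
    [0,0,0],
    [0,0,0],
  ],
  claw=[0.035,0.05,0.06,0.065,0.07],
)

```text
clock: 16.9
ee_pos: [0.4587, -0.2961, 0.1009]
orientation: [3.141, -0.079, 0.0]
contact_force: [-0.3, -0.2, 0.3]
opening: 0.817
```

Request:
send_rows(
  slide=[
    [0,0,-0.03],
    [0,0,-0.05],
    [0,0,-0.05],
    [0,0,-0.04],
    [0,0,0],
  ],
  angular=[
    [0,0,0],
    [0,0,0],
    [0,0,0],
    [0,0,0],
    [0,0,0],
  ],
  claw=[0.07,0.07,0.05,0.05,0.05],
)

```text
clock: 17.4
ee_pos: [0.4615, -0.2981, 0.2775]
orientation: [3.133, -0.079, 0.017]
contact_force: [0.8, 0.5, -0.2]
opening: 0.584
```

Run:
```python
from plant import bot,cams
from blank import *
todelta(bot,(.42,-.376,.10),-.05)
c=cams.capture("wrist");np.savez("w12.npz",**c)
a=rect(c,.39,.53,-.36,-.15,.032,.0005)
t=cams.capture("top"); b=rect(t,.39,.53,-.36,-.15,.032,.0005)
cv2.imwrite("pics/w12.png",np.vstack([cv2.resize(a,None,fx=1.5,fy=1.5),cv2.resize(c["img"][100:330,150:380,::-1],(630,380))])[:600+200])
```

```text
t 17.4 pos [ 0.4615 -0.2981  0.2775] now-yaw -0.05 q6 -0.6 F [ 0.8  0.5 -0.2] open 0.584
  shift(now axes) [-0.0388  0.079   0.1238] turn [ 0.0076 -0.0111 -0.0004] shift(after turn) [-0.0375  0.0799  0.1236]
```

View pics/w12.png

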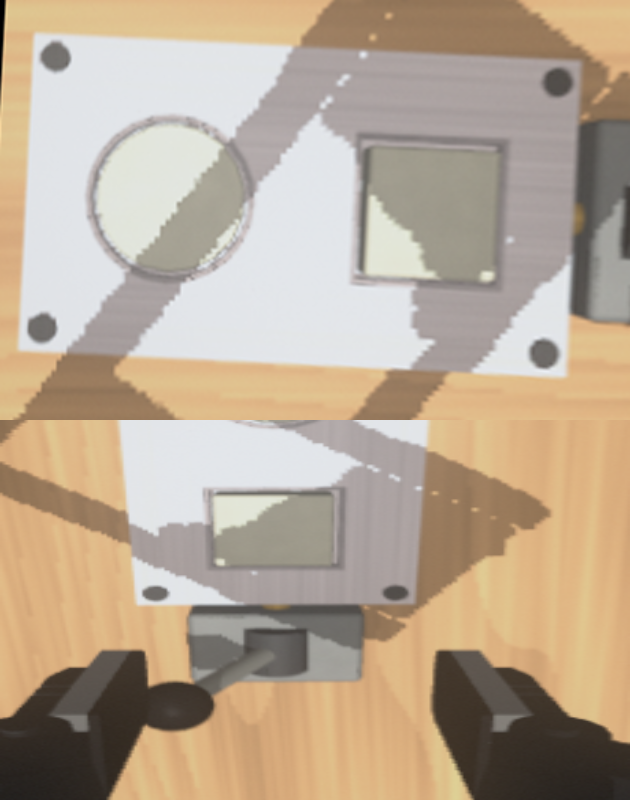

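Both blanks are seated in their nests and the lever is back, with its ball left of centre. Now I push the lever over.

Request:
send_rows(
  slide=[
    [-0.0185,0.039,0],
    [-0.0185,0.039,0],
    [0,0,0.03],
    [0,0,0.04],
    [0,0,0.05],
  ],
  angular=[
    [0,0,0],
    [0,0,0],
    [0,0,0],
    [0,0,0],
    [0,0,0],
  ],
  claw=[0.05,0.05,0.05,0.05,0.05],
)

```text
clock: 18.0
ee_pos: [0.4173, -0.3725, 0.1492]
orientation: [3.14, -0.081, 0.001]
contact_force: [1.0, -0.4, -0.6]
opening: 0.583
```

Request:
send_rows(
  slide=[
    [0,0,0],
    [0.015,0,0],
    [0.02,0,0],
    [0.02,0,0],
    [0.02,0,0],
  ],
  angular=[
    [0,0,0],
    [0,0,0],
    [0,0,0],
    [0,0,0],
    [0,0,0],
  ],
  claw=[0.05,0.05,0.05,0.05,0.05],
)

```text
clock: 18.5
ee_pos: [0.4953, -0.3766, 0.1538]
orientation: [3.138, -0.079, 0.005]
contact_force: [-0.8, 0.1, -0.7]
opening: 0.587
```

Request:
send_rows(
  slide=[
    [0.005,0,0],
    [0,0,0],
    [0,0,0],
    [0,0,0],
    [0,0,0],
  ],
  angular=[
    [0,0,0],
    [0,0,0],
    [0,0,0],
    [0,0,0],
    [0,0,0],
  ],
  claw=[0.05,0.05,0.05,0.05,0.05],
)

```text
clock: 19.0
ee_pos: [0.497, -0.3761, 0.1511]
orientation: [-3.14, 0.08, 0.0]
contact_force: [0.4, 0.3, 0.0]
opening: 0.584
```

Run:
```python
from plant import bot,cams
from h import *
todelta(bot,(.5016,-.3765,.10),-.05)
```

```text
t 19.0 pos [ 0.497  -0.3761  0.1511] now-yaw -0.051 q6 -0.66 F [0.4 0.3 0. ] open 0.584
  shift(now axes) [ 0.0046  0.0002 -0.0028] turn [-0.0001  0.0002 -0.0011] shift(after turn) [ 0.0046  0.0002 -0.0028]
```

Request:
send_rows(
  slide=[
    [0.006,0,0],
    [0,0,0],
    [0,0,0],
    [-0.004,0,0],
    [0,0,-0.04],
  ],
  angular=[
    [0,0,0],
    [0,0,0],
    [0,0,0],
    [0,0,0],
    [0,0,0],
  ],
  claw=[0.05,0.05,0.05,0.05,0.05],
)

```text
clock: 19.5
ee_pos: [0.4962, -0.3737, 0.1857]
orientation: [-3.132, 0.079, 0.016]
contact_force: [0.1, -0.1, -0.5]
opening: 0.585
```

Request:
send_rows(
  slide=[
    [0,0,-0.05],
    [0,0,-0.05],
    [0.0101,-0.0476,0],
    [0.0101,-0.0476,0],
    [0.0101,-0.0476,0],
  ],
  angular=[
    [0,0,0],
    [0,0,0],
    [0,0,0],
    [0,0,0],
    [0,0,0],
  ],
  claw=[0.085,0.085,0.085,0.085,0.085],
)

```text
clock: 20.0
ee_pos: [0.537, -0.2342, 0.2916]
orientation: [3.14, -0.082, 0.002]
contact_force: [0.3, 0.7, -0.6]
opening: 0.997
```

Request:
send_rows(
  slide=[
    [0.0101,-0.0476,0],
    [0.0101,-0.0476,0],
    [0.0101,-0.0476,0],
    [0.0101,-0.0476,0],
    [0.0101,-0.0476,0],
  ],
  angular=[
    [0,0,0],
    [0,0,0],
    [0,0,0],
    [0,0,0],
    [0,0,0],
  ],
  claw=[0.085,0.085,0.085,0.085,0.085],
)

```text
clock: 20.5
ee_pos: [0.5994, 0.0018, 0.2909]
orientation: [3.14, -0.08, 0.0]
contact_force: [1.2, -0.5, 0.5]
opening: 0.996
```

Request:
send_rows(
  slide=[
    [0,0,0],
    [0,0,0],
    [0,0,0],
    [0,0,0],
    [0,0,0],
  ],
  angular=[
    [0,0,-0.05],
    [0,0,0],
    [0,0,0],
    [0,0,0],
    [0,0,0],
  ],
  claw=[0.085,0.085,0.085,0.085,0.085],
)

```text
clock: 21.0
ee_pos: [0.5994, -0.0013, 0.2909]
orientation: [3.141, -0.004, -0.0]
contact_force: [-0.4, -0.2, 0.0]
opening: 0.993
```

```bash
cat > tools.py <<'E'
from h import *
def tools(c,z=.012,vmax=600):
    """handles: reddish wood"""
    hsv=cv2.cvtColor(c["img"],cv2.COLOR_RGB2HSV)
    m=((hsv[...,0]<12)&(hsv[...,1]>140)&(hsv[...,2]>50)).astype(np.uint8)
    m=cv2.morphologyEx(m,cv2.MORPH_OPEN,np.ones((3,3),np.uint8))
    nb,l,st,ce=cv2.connectedComponentsWithStats(m)
    for i in range(1,nb):
        if st[i,4]>200:
            ct=cv2.findContours((l==i).astype(np.uint8),0,2)[0][0].astype(np.float32)
            r=cv2.minAreaRect(world(c,ct.reshape(-1,2),z).astype(np.float32)); print("wood",st[i].tolist(),np.round(r[0],4),np.round(r[1],4),round(r[2],1))
E
python3 - <<'E'
from plant import bot,cams
from tools import *
todelta(bot,(.67,.018,.10),0)
c=cams.capture("wrist");np.savez("w13.npz",**c); cv2.imwrite("w13.png",c["img"][:,:,::-1]); tools(c)
t=cams.capture("top")
hsv=cv2.cvtColor(t["img"],cv2.COLOR_RGB2HSV); v=hsv[...,2]
for val in (.0,.1,.8,.85,.9,.95,1.0):
    a=val-.5; P=[.4548+.08*np.sin(a)*.9987,-.3748-.08*np.sin(a)*.05,.022+.08*np.cos(a)]; p=pix(t,[P])[0]; u=p.round().astype(int)
    print(val,p.round(1),v[u[1]-2:u[1]+3,u[0]-2:u[0]+3].mean())
m=(v<30).astype(np.uint8); m[:,:395]=0;m[:,425:]=0;m[:165]=0;m[220:]=0; ys,xs=np.nonzero(m); print("dark",xs.mean(),ys.mean(),len(xs))
E
```

```text
t 21.0 pos [ 0.5994 -0.0013  0.2909] now-yaw -0.003 q6 -0.07 F [-0.4 -0.2  0. ] open 0.993
  shift(now axes) [ 0.0706 -0.0195  0.137 ] turn [ 0.0002  0.0001 -0.0028] shift(after turn) [ 0.0706 -0.0193  0.137 ]
wood [466, 109, 46, 211, 2397] [ 0.8693 -0.0709] [0.0151 0.2553] 0.1
wood [494, 243, 18, 71, 652] [ 0.9021 -0.1416] [0.0949 0.0154] 89.7
0.0 [409.1 220.1] 193.8
0.1 [409.7 216.8] 192.0
0.8 [410.3 192.4] 96.16
0.85 [410.1 190.8] 63.92
0.9 [409.9 189.2] 25.48
0.95 [409.7 187.7] 22.04
1.0 [409.4 186.3] 22.36
dark 409.0204081632653 187.48979591836735 49
```

The lever reads about .95. The handle threshold needs tuning for the wrist camera.

Run:
```python
from tools import *
c=dict(np.load("w13.npz")); c["k1"]=float(c["k1"])
hsv=cv2.cvtColor(c["img"],cv2.COLOR_RGB2HSV)
for P in [(.675,-.015,.012),(.558,-.01,.012),(.436,.035,.012),(.62,.0,0),(.676,.06,.012)]:
    p=pix(c,[P])[0].round().astype(int); print(P,p,[hsv[min(p[1]+d,383),min(p[0]+e,511)].tolist() for d in(-3,0,3) for e in (-5,0,5)])
```

```text
(0.675, -0.015, 0.012) [323 178] [[12, 132, 124], [12, 132, 133], [12, 133, 134], [12, 131, 127], [12, 133, 134], [12, 131, 134], [13, 133, 127], [12, 134, 133], [12, 133, 127]]
(0.558, -0.01, 0.012) [218 174] [[13, 126, 121], [13, 133, 128], [14, 120, 100], [14, 131, 121], [13, 130, 129], [13, 121, 99], [13, 127, 122], [13, 131, 128], [13, 120, 96]]
(0.436, 0.035, 0.012) [101 133] [[13, 121, 118], [13, 134, 131], [13, 131, 107], [14, 115, 122], [13, 138, 131], [13, 133, 113], [14, 109, 129], [12, 133, 132], [13, 133, 115]]
(0.62, 0.0, 0) [273 163] [[15, 109, 148], [15, 107, 141], [16, 106, 139], [16, 108, 149], [14, 104, 142], [15, 104, 142], [15, 109, 150], [15, 106, 142], [15, 107, 141]]
(0.676, 0.06, 0.012) [328 108] [[24, 12, 221], [25, 14, 222], [25, 13, 223], [27, 13, 221], [25, 13, 222], [23, 14, 223], [27, 13, 221], [25, 13, 222], [25, 13, 222]]
```

```bash
sed -i 's/m=((hsv.*/h=hsv.astype(int); m=((h[...,0]<16)\&(h[...,1]>118)\&(h[...,2]<165)).astype(np.uint8); m[300:]=0/' tools.py
cat >> tools.py <<'E'
    m=((h[...,1]<60)&(h[...,2]>110)).astype(np.uint8)
    nb,l,st,ce=cv2.connectedComponentsWithStats(m)
    for i in range(1,nb):
        if 60<st[i,4]<6000:
            ct=cv2.findContours((l==i).astype(np.uint8),0,2)[0][0].astype(np.float32)
            r=cv2.minAreaRect(world(c,ct.reshape(-1,2),z).astype(np.float32)); print("steel",st[i].tolist(),np.round(r[0],4),np.round(r[1],4),round(r[2],1))
E
python3 - <<'E'
from tools import *
c=dict(np.load("w13.npz")); c["k1"]=float(c["k1"])
tools(c)
E
```

```text
wood [95, 88, 20, 89, 958] [0.4384 0.0337] [0.0925 0.015 ] 88.0
wood [491, 107, 21, 88, 308] [0.8633 0.0121] [0.0042 0.0933] 0.1
wood [314, 130, 20, 80, 1237] [ 0.6747 -0.0073] [0.0891 0.0184] 89.7
wood [212, 162, 12, 25, 282] [ 0.5578 -0.0103] [0.0274 0.0123] 87.6
steel [11, 0, 206, 19, 2674] [0.4669 0.1511] [0.1917 0.0151] 0.0
steel [209, 78, 20, 51, 769] [0.5616 0.0648] [0.0502 0.0197] 87.3
steel [316, 81, 25, 48, 1031] [0.6753 0.0628] [0.047  0.0224] 89.5
steel [480, 171, 32, 139, 1548] [ 0.8855 -0.0961] [0.016  0.1753] 0.2
steel [108, 184, 6, 30, 78] [ 0.4363 -0.0386] [0.0343 0.0029] 88.5
steel [0, 206, 45, 62, 956] [ 0.3286 -0.0882] [0.0778 0.0487] 77.5
steel [108, 295, 14, 10, 89] [ 0.4244 -0.1699] [0.0129 0.0152] 89.3
steel [143, 294, 50, 74, 2509] [ 0.4861 -0.2175] [0.1125 0.0627] 86.8
steel [390, 295, 15, 10, 97] [ 0.775  -0.1711] [0.0162 0.0129] 0.3
steel [506, 294, 6, 23, 72] [ 0.9113 -0.1783] [0.0059 0.032 ] 11.6
steel [432, 377, 19, 7, 83] [ 0.8474 -0.2941] [0.0238 0.0099] 1.2
```

Request:
send_rows(
  slide=[
    [0.037,-0.009,0],
    [0.0377,-0.0092,0],
    [0,0,0.05],
    [0,0,0.05],
    [0,0,0.05],
  ],
  angular=[
    [0,0,0],
    [0,0,0],
    [0,0,0],
    [0,0,0],
    [0,0,0],
  ],
  claw=[0.06,0.06,0.06,0.06,0.06],
)

```text
clock: 21.6
ee_pos: [0.675, 0.0176, 0.1398]
orientation: [3.142, -0.002, 0.003]
contact_force: [0.5, 0.2, 0.6]
opening: 0.7
```

Request:
send_rows(
  slide=[
    [0,0,0.03],
    [0,0,0.02],
    [0,0,0.014],
    [0,0,0],
    [0,0,0],
  ],
  angular=[
    [0,0,0],
    [0,0,0],
    [0,0,0],
    [0,0,0],
    [0,0,0],
  ],
  claw=[0.05,0.05,0.05,0.05,0.05],
)

```text
clock: 22.1
ee_pos: [0.6749, 0.0178, 0.0775]
orientation: [3.142, -0.002, 0.002]
contact_force: [-0.6, 0.1, 0.0]
opening: 0.586
```

Run:
```python
from plant import bot,cams
from tools import *
todelta(bot,(.6742,.0167,.077-.0539),0)
tools(cams.capture("wrist"))
```

```text
t 22.1 pos [0.6749 0.0178 0.0775] now-yaw -0.001 q6 -0.04 F [-0.6  0.1  0. ] open 0.586
  shift(now axes) [-0.0007  0.0011  0.0005] turn [ 0.     -0.0011 -0.001 ] shift(after turn) [-0.0007  0.0011  0.0005]
wood [0, 215, 37, 85, 2520] [0.5638 0.0187] [0.0433 0.0167] 86.4
wood [238, 218, 38, 82, 3029] [0.676  0.0172] [0.0421 0.0173] 89.1
wood [409, 262, 28, 28, 389] [0.7538 0.0091] [0.0124 0.0144] 0.9
steel [231, 105, 54, 111, 5597] [0.6762 0.0633] [0.0476 0.0217] 89.5
steel [0, 108, 17, 79, 798] [0.5732 0.0686] [0.0331 0.0064] 77.0
steel [0, 189, 5, 27, 74] [0.5655 0.0458] [0.0122 0.0017] 77.4
steel [170, 278, 12, 11, 76] [0.6375 0.0052] [0.0054 0.0052] 89.6
steel [330, 278, 11, 10, 72] [0.7133 0.0053] [0.0047 0.0049] 0.1
```

Request:
send_rows(
  slide=[
    [0,0.001,0],
    [0,0,0],
    [0,0,0],
    [0,0,0],
    [0,0,-0.02],
  ],
  angular=[
    [0,0,0],
    [0,0,0],
    [0,0,0],
    [0,0,0],
    [0,0,0],
  ],
  claw=[0.03,0.01,0.005,0.005,0.005],
  grip_force=60,
)

```text
clock: 22.65
ee_pos: [0.6726, 0.0172, 0.0951]
orientation: [-3.141, 0.001, 0.007]
contact_force: [-1.1, -1.0, 0.3]
opening: 0.188
```

Request:
send_rows(
  slide=[
    [0,0,-0.04],
    [0,0,-0.04],
    [0,0,0],
    [0,0,0],
    [0,0,0],
  ],
  angular=[
    [0,0,0],
    [0,0,0],
    [0,0,-0.13],
    [0,0,-0.14],
    [0,0,-0.14],
  ],
  claw=[0.005,0.005,0.005,0.005,0.005],
)

```text
clock: 23.15
ee_pos: [0.6742, 0.0172, 0.1777]
orientation: [3.074, 0.648, 0.002]
contact_force: [-0.0, -0.2, -0.6]
opening: 0.181
```

Request:
send_rows(
  slide=[
    [0,0,0],
    [0,0,0],
    [0,0,0],
    [0,0,0],
    [0,0,0],
  ],
  angular=[
    [0,0,-0.14],
    [0,0,-0.14],
    [0,0,-0.14],
    [0,0,-0.14],
    [0,0,-0.14],
  ],
  claw=[0.005,0.005,0.005,0.005,0.005],
)

```text
clock: 23.65
ee_pos: [0.6741, 0.0172, 0.1769]
orientation: [-2.666, -1.662, 0.0]
contact_force: [-0.0, 0.3, -0.7]
opening: 0.185
```

Request:
send_rows(
  slide=[
    [0,0,0],
    [0,0,0],
    [0,0,0],
    [0,0,0],
    [0,0,0],
  ],
  angular=[
    [0,0,-0.14],
    [0,0,-0.14],
    [0,0,-0.14],
    [0,0,-0.01],
    [0,0,0],
  ],
  claw=[0.005,0.005,0.005,0.005,0.005],
)

```text
clock: 24.15
ee_pos: [0.6742, 0.0172, 0.1769]
orientation: [-2.259, -2.183, 0.0]
contact_force: [-0.7, 0.2, -0.3]
opening: 0.188
```

Run:
```python
from plant import bot,cams
from tools import *
todelta(bot,(.4744,.365,.15-.0539),1.538)
```

```text
t 24.1 pos [0.6742 0.0172 0.1769] now-yaw 1.537 q6 -1.57 F [-0.7  0.2 -0.3] open 0.188
  shift(now axes) [ 0.3407 -0.2115  0.0269] turn [-0.0001 -0.     -0.0013] shift(after turn) [ 0.341  -0.2111  0.0269]
```

Request:
send_rows(
  slide=[
    [0.0379,-0.0235,0],
    [0.0379,-0.0235,0],
    [0.0379,-0.0235,0],
    [0.0379,-0.0235,0],
    [0.0379,-0.0235,0],
  ],
  angular=[
    [0,0,0],
    [0,0,0],
    [0,0,0],
    [0,0,0],
    [0,0,0],
  ],
  claw=[0.005,0.005,0.005,0.005,0.005],
)

```text
clock: 24.65
ee_pos: [0.5618, 0.2115, 0.177]
orientation: [2.26, 2.183, 0.001]
contact_force: [0.4, 0.4, -0.4]
opening: 0.186
```

Request:
send_rows(
  slide=[
    [0.0379,-0.0235,0],
    [0.0379,-0.0235,0],
    [0.0379,-0.0235,0],
    [0.0376,-0.0235,0],
    [0,0,0],
  ],
  angular=[
    [0,0,0],
    [0,0,0],
    [0,0,0],
    [0,0,0],
    [0,0,0],
  ],
  claw=[0.005,0.005,0.005,0.005,0.005],
)

```text
clock: 25.15
ee_pos: [0.4706, 0.3689, 0.1771]
orientation: [-2.252, -2.188, -0.002]
contact_force: [0.2, -0.5, -0.9]
opening: 0.186
```

Request:
send_rows(
  slide=[
    [0,0,0.027],
    [0,0,0],
    [0,0,0],
    [0,0,0],
    [0,0,0],
  ],
  angular=[
    [0,0,0],
    [0,0,0],
    [0,0,0],
    [0,0,0],
    [0,0,0],
  ],
  claw=[0.005,0.005,0.005,0.005,0.005],
)

```text
clock: 25.65
ee_pos: [0.4745, 0.3642, 0.1508]
orientation: [2.257, 2.185, 0.003]
contact_force: [0.1, -0.5, -0.6]
opening: 0.189
```

Run:
```python
from plant import bot,cams
from tools import *
todelta(bot,(.4744,.365,.083-.0539),1.538)
c=cams.capture("wrist"); np.savez("w14.npz",**c); cv2.imwrite("pics/w14.png",c["img"][:,:,::-1])
```

```text
t 25.6 pos [0.4745 0.3642 0.1508] now-yaw 1.538 q6 -0.95 F [ 0.1 -0.5 -0.6] open 0.189
  shift(now axes) [ 0.0007 -0.0002  0.0678] turn [ 0.0014 -0.0009  0.    ] shift(after turn) [ 0.0008 -0.0001  0.0678]
```

View pics/w14.png

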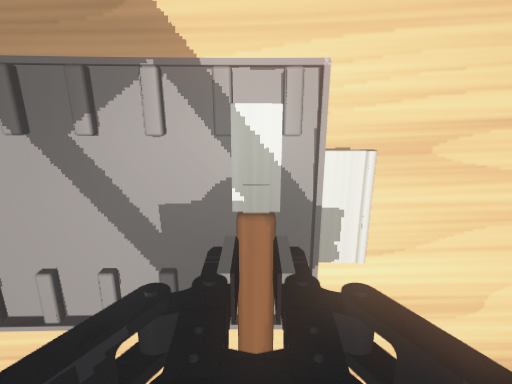

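The scraper hangs over the first lane by the tab: blade at column 256, ribs at 222 and 294. Lowering it.

Request:
send_rows(
  slide=[
    [0.0007,0,0.03],
    [0,0,0.02],
    [0,0,0.01],
    [0,0,0.0075],
    [0,0,0],
  ],
  angular=[
    [0,0,0],
    [0,0,0],
    [0,0,0],
    [0,0,0],
    [0,0,0],
  ],
  claw=[0.005,0.005,0.005,0.005,0.005],
)

```text
clock: 26.2
ee_pos: [0.4742, 0.3653, 0.083]
orientation: [2.256, 2.186, 0.002]
contact_force: [-0.4, 0.4, -0.1]
opening: 0.189
```

Request:
send_rows(
  slide=[
    [0,0,0],
    [0,0,0],
    [0,0,0],
    [0,0,-0.02],
    [0,0,-0.05],
  ],
  angular=[
    [0,0,0],
    [0,0,0],
    [0,0,0],
    [0,0,0],
    [0,0,0],
  ],
  claw=[0.025,0.035,0.035,0.035,0.035],
)

```text
clock: 26.7
ee_pos: [0.4711, 0.3634, 0.1489]
orientation: [-2.255, -2.185, 0.016]
contact_force: [0.6, 0.0, -0.7]
opening: 0.412
```

Request:
send_rows(
  slide=[
    [0,0,-0.05],
    [0,0,-0.05],
    [0,0,-0.04],
    [0,0,0],
    [0,0,0],
  ],
  angular=[
    [0,0,0],
    [0,0,0],
    [0,0,0],
    [0,0,0.14],
    [0,0,0.14],
  ],
  claw=[0.05,0.05,0.05,0.05,0.05],
)

```text
clock: 27.2
ee_pos: [0.4742, 0.3656, 0.2951]
orientation: [2.544, 1.843, 0.008]
contact_force: [-0.8, 0.4, -0.6]
opening: 0.586
```

Request:
send_rows(
  slide=[
    [0,0,0],
    [0,0,0],
    [0,0,0],
    [0,0,0],
    [0,0,0],
  ],
  angular=[
    [0,0,0.14],
    [0,0,0.14],
    [0,0,0.14],
    [0,0,0.14],
    [0,0,0.14],
  ],
  claw=[0.05,0.05,0.05,0.05,0.05],
)

```text
clock: 27.7
ee_pos: [0.4735, 0.365, 0.2925]
orientation: [-3.022, -0.859, -0.0]
contact_force: [-0.3, -1.1, 0.3]
opening: 0.584
```

Request:
send_rows(
  slide=[
    [0,0,0],
    [0,0,0],
    [0,0,0],
    [0,0,0],
    [0,0,0],
  ],
  angular=[
    [0,0,0.14],
    [0,0,0.14],
    [0,0,0.14],
    [0,0,0.14],
    [0,0,0.048],
  ],
  claw=[0.05,0.05,0.05,0.05,0.05],
)

```text
clock: 28.2
ee_pos: [0.4735, 0.3651, 0.2924]
orientation: [-3.14, 0.082, -0.0]
contact_force: [0.6, 0.2, -1.0]
opening: 0.586
```

Run:
```python
from plant import bot,cams
from tools import *
todelta(bot,(.54,0,.25-.0539),-.05)
t=cams.capture("top"); np.savez("t2.npz",**t); cv2.imwrite("t2.png",t["img"][:,:,::-1])
```

```text
t 28.2 pos [0.4735 0.3651 0.2924] now-yaw -0.052 q6 0.64 F [ 0.6  0.2 -1. ] open 0.586
  shift(now axes) [0.0856 0.3611 0.0424] turn [-0.     -0.0001 -0.0024] shift(after turn) [0.0847 0.3613 0.0424]
```

Request:
send_rows(
  slide=[
    [0.0107,0.0451,0],
    [0.0107,0.0451,0],
    [0.0107,0.0451,0],
    [0.0107,0.0451,0],
    [0.0107,0.0451,0],
  ],
  angular=[
    [0,0,0],
    [0,0,0],
    [0,0,0],
    [0,0,0],
    [0,0,0],
  ],
  claw=[0.05,0.05,0.05,0.05,0.05],
)

```text
clock: 28.75
ee_pos: [0.5161, 0.1356, 0.2926]
orientation: [-3.141, 0.074, -0.001]
contact_force: [0.7, -0.8, -0.2]
opening: 0.585
```

Request:
send_rows(
  slide=[
    [0.0107,0.0451,0],
    [0.0107,0.0451,0],
    [0.0107,0.0451,0],
    [0,0,0.04],
    [0,0,0],
  ],
  angular=[
    [0,0,0],
    [0,0,0],
    [0,0,0],
    [0,0,0],
    [0,0,0],
  ],
  claw=[0.05,0.05,0.05,0.05,0.05],
)

```text
clock: 29.25
ee_pos: [0.5389, -0.0009, 0.2487]
orientation: [-3.14, 0.08, 0.013]
contact_force: [-1.1, 0.8, -0.9]
opening: 0.589
```

Run:
```python
from plant import bot,cams
from tools import *
todelta(bot,(.5585,.0195,.077-.0539),-.05)
c=cams.capture("wrist"); tools(c)
t=cams.capture("top")
hsv=cv2.cvtColor(t["img"],cv2.COLOR_RGB2HSV)
for z,lo in ((.018,0),):
    a=rect(t,.36,.58,.33,.40,.012,.001); cv2.imwrite("lane1.png",a)
    g=cv2.cvtColor(a,cv2.COLOR_BGR2HSV); m=(g[...,0]<14)&(g[...,1]>90); ys,xs=np.nonzero(m); print("scraper handle x",(.58-ys.mean()*.001), ".".join([]),"y",.40-xs.mean()*.001,len(ys), ys.min(),ys.max(),xs.min(),xs.max())
```

```text
t 29.2 pos [ 0.5389 -0.0009  0.2487] now-yaw -0.051 q6 -0.03 F [-1.1  0.8 -0.9] open 0.589
  shift(now axes) [ 0.02   -0.0213  0.1716] turn [-0.0004  0.0085 -0.0009] shift(after turn) [ 0.0186 -0.0214  0.1717]
wood [140, 125, 21, 63, 493] [0.4372 0.0216] [0.0601 0.0138] 88.2
wood [269, 134, 15, 85, 1129] [ 0.5573 -0.0047] [0.0844 0.0134] 86.8
steel [46, 0, 231, 9, 1683] [0.4666 0.1499] [0.0058 0.1915] 88.0
steel [267, 74, 22, 59, 980] [0.561  0.0647] [0.0509 0.0193] 87.7
steel [154, 200, 7, 33, 111] [ 0.4357 -0.0391] [0.0346 0.0036] 88.2
steel [10, 227, 81, 69, 2122] [ 0.3166 -0.0842] [0.084  0.0778] 44.0
steel [330, 278, 11, 10, 71] [ 0.6166 -0.1239] [0.011  0.0107] 87.6
steel [189, 307, 60, 46, 1753] [ 0.4872 -0.1777] [0.0588 0.0681] 84.0
scraper handle x 0.49883834401182847  y 0.3668220798422869 2029 11 128 1 67
```

Request:
send_rows(
  slide=[
    [0.0186,-0.0219,0],
    [0,0,0.05],
    [0,0,0.05],
    [0,0,0.04],
    [0,0,0.02],
  ],
  angular=[
    [0,0,0],
    [0,0,0],
    [0,0,0],
    [0,0,0],
    [0,0,0],
  ],
  claw=[0.05,0.05,0.05,0.05,0.05],
)

```text
clock: 29.85
ee_pos: [0.5604, 0.0232, 0.0906]
orientation: [-3.141, 0.071, 0.004]
contact_force: [-0.3, 0.1, -0.1]
opening: 0.586
```

Request:
send_rows(
  slide=[
    [0,0,0.01],
    [0,0,0],
    [0,0,0],
    [0,0,0],
    [0,0,0],
  ],
  angular=[
    [0,0,0],
    [0,0,0],
    [0,0,0],
    [0,0,0],
    [0,0,0],
  ],
  claw=[0.05,0.05,0.05,0.05,0.05],
)

```text
clock: 30.35
ee_pos: [0.5623, 0.0216, 0.0839]
orientation: [3.141, -0.076, 0.005]
contact_force: [-0.0, -0.1, 0.3]
opening: 0.587
```

Run:
```python
from plant import bot,cams
from tools import *
todelta(bot,(.5585,.0195,.077-.0539),-.05)
tools(cams.capture("wrist"))
```

```text
t 30.4 pos [0.5623 0.0216 0.0839] now-yaw -0.048 q6 0.01 F [-0.  -0.1  0.3] open 0.587
  shift(now axes) [-0.0037  0.0023  0.0069] turn [-0.0001 -0.0031  0.0017] shift(after turn) [-0.0036  0.0023  0.0069]
wood [0, 189, 30, 111, 1782] [0.4492 0.0295] [0.0582 0.0136] 75.0
wood [233, 219, 28, 81, 2193] [0.5585 0.0174] [0.0435 0.0132] 87.4
steel [224, 105, 45, 114, 3868] [0.5611 0.0652] [0.0512 0.0195] 87.5
steel [170, 278, 12, 10, 71] [0.5225 0.0071] [0.0051 0.0054] 86.8
steel [330, 278, 11, 10, 72] [0.6018 0.0031] [0.0051 0.005 ] 87.3
```

Request:
send_rows(
  slide=[
    [-0.003,0.002,0.003],
    [0,0,0],
    [0,0,0],
    [0,0,0],
    [0,0,0],
  ],
  angular=[
    [0,0,0],
    [0,0,0],
    [0,0,0],
    [0,0,0],
    [0,0,0],
  ],
  claw=[0.04,0.02,0.005,0.003,0.003],
)

```text
clock: 30.9
ee_pos: [0.5579, 0.0196, 0.0795]
orientation: [3.141, -0.076, -0.001]
contact_force: [-2.1, -1.0, 4.0]
opening: 0.138
```

Request:
send_rows(
  slide=[
    [0,0,0],
    [0,0,-0.02],
    [0,0,-0.04],
    [0,0,-0.04],
    [0,0,0],
  ],
  angular=[
    [0,0,0],
    [0,0,0],
    [0,0,0],
    [0,0,0],
    [0,0,-0.14],
  ],
  claw=[0.003,0.003,0.003,0.003,0.003],
)

```text
clock: 31.4
ee_pos: [0.5619, 0.0197, 0.1845]
orientation: [3.137, 0.148, 0.017]
contact_force: [0.6, -0.2, -0.4]
opening: 0.138
```

Request:
send_rows(
  slide=[
    [0,0,0],
    [0,0,0],
    [0,0,0],
    [0,0,0],
    [0,0,0],
  ],
  angular=[
    [0,0,-0.14],
    [0,0,-0.14],
    [0,0,-0.14],
    [0,0,-0.14],
    [0,0,-0.14],
  ],
  claw=[0.003,0.003,0.003,0.003,0.003],
)

```text
clock: 31.9
ee_pos: [0.5582, 0.0198, 0.179]
orientation: [-2.895, -1.219, -0.0]
contact_force: [-0.1, -0.2, -0.4]
opening: 0.141
```

Request:
send_rows(
  slide=[
    [0,0,0],
    [0,0,0],
    [0,0,0],
    [0,0,0],
    [0,0,0],
  ],
  angular=[
    [0,0,-0.14],
    [0,0,-0.14],
    [0,0,-0.14],
    [0,0,-0.14],
    [0,0,-0.14],
  ],
  claw=[0.003,0.003,0.003,0.003,0.003],
)

```text
clock: 32.4
ee_pos: [0.5582, 0.0198, 0.1789]
orientation: [-2.301, -2.138, 0.0]
contact_force: [0.6, 0.4, -0.3]
opening: 0.139
```

Run:
```python
from plant import bot,cams
from tools import *
todelta(bot,(.4715,.277,.15-.0539),1.538)
```

```text
t 32.4 pos [0.5582 0.0198 0.1789] now-yaw 1.497 q6 -1.54 F [ 0.6  0.4 -0.3] open 0.139
  shift(now axes) [ 0.2501 -0.1053  0.029 ] turn [-0.0002 -0.0002 -0.0407] shift(after turn) [ 0.2542 -0.0951  0.0289]
```

Request:
send_rows(
  slide=[
    [0,0,0],
    [0.0424,-0.0159,0],
    [0.0424,-0.0159,0],
    [0.0424,-0.0159,0],
    [0.0424,-0.0159,0],
  ],
  angular=[
    [0,0,-0.041],
    [0,0,0],
    [0,0,0],
    [0,0,0],
    [0,0,0],
  ],
  claw=[0.003,0.003,0.003,0.003,0.003],
)

```text
clock: 32.9
ee_pos: [0.5006, 0.193, 0.179]
orientation: [-2.264, -2.177, -0.0]
contact_force: [0.5, 0.1, -0.9]
opening: 0.138
```

Request:
send_rows(
  slide=[
    [0.0424,-0.0159,0],
    [0.0422,-0.0156,0],
    [0,0,0.029],
    [0,0,0],
    [0,0,0],
  ],
  angular=[
    [0,0,0],
    [0,0,0],
    [0,0,0],
    [0,0,0],
    [0,0,0],
  ],
  claw=[0.003,0.003,0.003,0.003,0.003],
)

```text
clock: 33.4
ee_pos: [0.4722, 0.277, 0.1497]
orientation: [-2.263, -2.179, 0.004]
contact_force: [1.3, -0.0, -1.2]
opening: 0.138
```

Request:
send_rows(
  slide=[
    [0,0,0],
    [0,0,0],
    [0,0,0],
    [0,0,0],
    [0,0,0],
  ],
  angular=[
    [0,0,0],
    [0,0,0],
    [0,0,0],
    [0,0,0],
    [0,0,0],
  ],
  claw=[0.003,0.003,0.003,0.003,0.003],
)

```text
clock: 33.9
ee_pos: [0.4732, 0.2771, 0.1507]
orientation: [2.264, 2.178, 0.001]
contact_force: [-0.5, -0.1, -0.7]
opening: 0.144
```

Run:
```python
from plant import bot,cams
from tools import *
todelta(bot,(.4715,.277,.0845-.0539),1.538)
c=cams.capture("wrist"); np.savez("w15.npz",**c); cv2.imwrite("w15.png",c["img"][:,:,::-1]); tools(c,.08)
tools(c,.018)
```

```text
t 33.9 pos [0.4732 0.2771 0.1507] now-yaw 1.532 q6 -1.08 F [-0.5 -0.1 -0.7] open 0.144
  shift(now axes) [-0.0001 -0.0017  0.0662] turn [ 0.0005 -0.0003 -0.0062] shift(after turn) [-0.0001 -0.0017  0.0662]
wood [242, 220, 27, 80, 1949] [0.477 0.276] [0.0126 0.0426] 87.9
steel [32, 67, 54, 257, 1450] [0.4473 0.1889] [0.0028 0.1221] 88.0
wood [242, 220, 27, 80, 1949] [0.5105 0.2747] [0.0182 0.0613] 87.9
steel [32, 67, 54, 257, 1450] [0.4678 0.1491] [0.0041 0.1758] 88.0
```

Request:
send_rows(
  slide=[
    [0,0,0.03],
    [0,0,0.02],
    [0,0,0.01],
    [0,0,0.006],
    [0,0,0],
  ],
  angular=[
    [0,0,-0.005],
    [0,0,0],
    [0,0,0],
    [0,0,0],
    [0,0,0],
  ],
  claw=[0.003,0.003,0.003,0.003,0.003],
)

```text
clock: 34.45
ee_pos: [0.4729, 0.2774, 0.0842]
orientation: [-2.258, -2.184, 0.001]
contact_force: [0.6, -0.3, -0.6]
opening: 0.136
```

Request:
send_rows(
  slide=[
    [0,0,0],
    [0,0,0],
    [0,0,0],
    [0,0,-0.02],
    [0,0,-0.05],
  ],
  angular=[
    [0,0,0],
    [0,0,0],
    [0,0,0],
    [0,0,0],
    [0,0,0],
  ],
  claw=[0.02,0.03,0.03,0.03,0.03],
)

```text
clock: 34.95
ee_pos: [0.4703, 0.2761, 0.1516]
orientation: [-2.256, -2.182, 0.014]
contact_force: [1.7, 0.7, 0.2]
opening: 0.35
```

Request:
send_rows(
  slide=[
    [0,0,-0.05],
    [0,0,-0.05],
    [0,0,-0.02],
    [0,0,0],
    [0,0,0],
  ],
  angular=[
    [0,0,0],
    [0,0,0],
    [0,0,0],
    [0,0,0.14],
    [0,0,0.14],
  ],
  claw=[0.05,0.05,0.05,0.05,0.05],
)

```text
clock: 35.45
ee_pos: [0.4732, 0.2776, 0.2764]
orientation: [2.545, 1.84, 0.006]
contact_force: [-0.0, 0.3, 0.0]
opening: 0.583
```

Request:
send_rows(
  slide=[
    [0,0,0],
    [0,0,0],
    [0,0,0],
    [0,0,0],
    [0,0,0],
  ],
  angular=[
    [0,0,0.14],
    [0,0,0.14],
    [0,0,0.14],
    [0,0,0.14],
    [0,0,0.14],
  ],
  claw=[0.05,0.05,0.05,0.05,0.05],
)

```text
clock: 35.95
ee_pos: [0.4727, 0.2773, 0.2747]
orientation: [-3.023, -0.856, -0.001]
contact_force: [-0.5, 0.0, 0.3]
opening: 0.588
```

Request:
send_rows(
  slide=[
    [0,0,0],
    [0,0,0],
    [0,0,0],
    [0,0,0],
    [0,0,0],
  ],
  angular=[
    [0,0,0.14],
    [0,0,0.14],
    [0,0,0.14],
    [0,0,0.14],
    [0,0,0.03],
  ],
  claw=[0.05,0.05,0.05,0.05,0.05],
)

```text
clock: 36.45
ee_pos: [0.4727, 0.2773, 0.2747]
orientation: [-3.141, 0.057, -0.001]
contact_force: [0.6, -0.3, -0.1]
opening: 0.587
```

Run:
```python
from plant import bot,cams
from tools import *
todelta(bot,(.436,-.02,.25-.0539),-.03)
```

```text
t 36.5 pos [0.4727 0.2773 0.2747] now-yaw -0.036 q6 0.49 F [ 0.6 -0.3 -0.1] open 0.587
  shift(now axes) [-0.026   0.2984  0.0246] turn [-0.0002 -0.0004 -0.0061] shift(after turn) [-0.0278  0.2983  0.0247]
```

Request:
send_rows(
  slide=[
    [-0.0037,0.0426,0],
    [-0.0037,0.0426,0],
    [-0.0037,0.0426,0],
    [-0.0037,0.0426,0],
    [-0.0037,0.0426,0],
  ],
  angular=[
    [0,0,0],
    [0,0,0],
    [0,0,0],
    [0,0,0],
    [0,0,0],
  ],
  claw=[0.05,0.05,0.05,0.05,0.05],
)

```text
clock: 36.95
ee_pos: [0.4469, 0.0636, 0.2747]
orientation: [3.141, -0.05, 0.002]
contact_force: [0.8, 0.0, -0.7]
opening: 0.59
```

Request:
send_rows(
  slide=[
    [-0.0037,0.0426,0],
    [-0.0037,0.0426,0],
    [0,0,0.025],
    [0,0,0],
    [0,0,0],
  ],
  angular=[
    [0,0,0],
    [0,0,0],
    [0,0,0],
    [0,0,0],
    [0,0,0],
  ],
  claw=[0.05,0.05,0.05,0.05,0.05],
)

```text
clock: 37.45
ee_pos: [0.4368, -0.0197, 0.2494]
orientation: [-3.141, 0.052, 0.002]
contact_force: [0.3, 1.0, 0.4]
opening: 0.586
```

Run:
```python
from plant import bot,cams
from tools import *
todelta(bot,(.4365,.014,.077-.0539),-.03)
c=cams.capture("wrist"); tools(c)
```

```text
t 37.5 pos [ 0.4368 -0.0197  0.2494] now-yaw -0.033 q6 -0.11 F [0.3 1.  0.4] open 0.586
  shift(now axes) [-0.0012 -0.0336  0.1724] turn [-0.0005  0.0012 -0.0028] shift(after turn) [-0.0013 -0.0336  0.1724]
wood [247, 124, 13, 21, 239] [0.4361 0.0196] [0.0186 0.0114] 88.1
steel [252, 177, 4, 34, 117] [ 0.4345 -0.0392] [0.0343 0.003 ] 88.1
steel [106, 199, 80, 75, 2798] [ 0.3204 -0.0804] [0.0871 0.0724] 43.8
steel [330, 278, 11, 10, 70] [ 0.5188 -0.1422] [0.011  0.0107] 88.4
steel [236, 289, 87, 66, 4686] [ 0.4583 -0.1908] [0.0849 0.0977] 87.2
```

Request:
send_rows(
  slide=[
    [-0.0015,-0.0336,0],
    [0,0,0.05],
    [0,0,0.05],
    [0,0,0.04],
    [0,0,0.02],
  ],
  angular=[
    [0,0,0],
    [0,0,0],
    [0,0,0],
    [0,0,0],
    [0,0,0],
  ],
  claw=[0.05,0.05,0.05,0.05,0.05],
)

```text
clock: 38.0
ee_pos: [0.4361, 0.0153, 0.0874]
orientation: [-3.141, 0.046, 0.004]
contact_force: [-0.0, -0.1, -0.0]
opening: 0.584
```

Request:
send_rows(
  slide=[
    [0,0,0.012],
    [0,0,0],
    [0,0,0],
    [0,0,0],
    [0,0,0],
  ],
  angular=[
    [0,0,0],
    [0,0,0],
    [0,0,0],
    [0,0,0],
    [0,0,0],
  ],
  claw=[0.05,0.05,0.05,0.05,0.05],
)

```text
clock: 38.5
ee_pos: [0.4377, 0.014, 0.0784]
orientation: [3.141, -0.05, 0.004]
contact_force: [-0.7, -0.4, 0.1]
opening: 0.586
```

Run:
```python
from plant import bot,cams
from tools import *
todelta(bot,(.4355,.014,.077-.0539),-.03)
tools(cams.capture("wrist"))
```

```text
t 38.5 pos [0.4377 0.014  0.0784] now-yaw -0.032 q6 -0.03 F [-0.7 -0.4  0.1] open 0.586
  shift(now axes) [-0.0023  0.0001  0.0014] turn [ 0.0001 -0.0026 -0.002 ] shift(after turn) [-0.0022  0.0001  0.0014]
wood [235, 153, 28, 147, 3704] [0.436  0.0277] [0.0718 0.0117] 88.5
steel [170, 278, 12, 11, 79] [0.3998 0.002 ] [0.0054 0.0053] 87.8
steel [330, 278, 12, 11, 80] [ 0.4763 -0.0007] [0.0054 0.0053] 88.3
steel [248, 323, 7, 30, 183] [ 0.4347 -0.0307] [0.0175 0.0031] 88.1
steel [107, 376, 13, 8, 62] [ 0.3614 -0.0537] [0.0045 0.0062] 86.9
```

Request:
send_rows(
  slide=[
    [-0.002,0,0],
    [0,0,0],
    [0,0,0],
    [0,0,0],
    [0,0,0],
  ],
  angular=[
    [0,0,0],
    [0,0,0],
    [0,0,0],
    [0,0,0],
    [0,0,0],
  ],
  claw=[0.04,0.02,0.005,0.003,0.003],
)

```text
clock: 39.05
ee_pos: [0.4348, 0.0138, 0.0777]
orientation: [3.141, -0.051, 0.0]
contact_force: [-1.5, -0.6, 5.7]
opening: 0.117
```

Request:
send_rows(
  slide=[
    [0,0,0],
    [0,0,-0.02],
    [0,0,-0.04],
    [0,0,-0.04],
    [0,0,0],
  ],
  angular=[
    [0,0,0],
    [0,0,0],
    [0,0,0],
    [0,0,0],
    [0,0,-0.14],
  ],
  claw=[0.003,0.003,0.003,0.003,0.003],
)

```text
clock: 39.55
ee_pos: [0.4379, 0.0136, 0.1817]
orientation: [3.136, 0.173, 0.015]
contact_force: [1.1, -0.2, -0.2]
opening: 0.122
```

Request:
send_rows(
  slide=[
    [0,0,0],
    [0,0,0],
    [0,0,0],
    [0,0,0],
    [0,0,0],
  ],
  angular=[
    [0,0,-0.14],
    [0,0,-0.14],
    [0,0,-0.14],
    [0,0,-0.14],
    [0,0,-0.14],
  ],
  claw=[0.003,0.003,0.003,0.003,0.003],
)

```text
clock: 40.05
ee_pos: [0.4346, 0.0138, 0.1772]
orientation: [-2.885, -1.242, 0.001]
contact_force: [0.3, -1.1, -0.1]
opening: 0.12
```

Request:
send_rows(
  slide=[
    [0,0,0],
    [0,0,0],
    [0,0,0],
    [0,0,0],
    [0,0,0],
  ],
  angular=[
    [0,0,-0.14],
    [0,0,-0.14],
    [0,0,-0.14],
    [0,0,-0.14],
    [0,0,-0.14],
  ],
  claw=[0.003,0.003,0.003,0.003,0.003],
)

```text
clock: 40.55
ee_pos: [0.4346, 0.0138, 0.1772]
orientation: [-2.284, -2.156, 0.001]
contact_force: [1.3, 0.2, -0.6]
opening: 0.112
```

Run:
```python
from plant import bot,cams
from tools import *
todelta(bot,(.4735,.321,.15-.0539),1.538)
```

```text
t 40.5 pos [0.4346 0.0138 0.1772] now-yaw 1.513 q6 -1.58 F [ 1.3  0.2 -0.6] open 0.112
  shift(now axes) [0.3089 0.0212 0.0271] turn [-0.0006  0.     -0.0249] shift(after turn) [0.3083 0.0288 0.0272]
```

Request:
send_rows(
  slide=[
    [0,0,0],
    [0.044,0.0041,0],
    [0.044,0.0041,0],
    [0.044,0.0041,0],
    [0.044,0.0041,0],
  ],
  angular=[
    [0,0,-0.025],
    [0,0,0],
    [0,0,0],
    [0,0,0],
    [0,0,0],
  ],
  claw=[0.003,0.003,0.003,0.003,0.003],
)

```text
clock: 41.05
ee_pos: [0.458, 0.1905, 0.1773]
orientation: [2.267, 2.174, -0.0]
contact_force: [0.9, -0.7, -1.5]
opening: 0.122
```

Request:
send_rows(
  slide=[
    [0.044,0.0041,0],
    [0.044,0.0041,0],
    [0.044,0.0041,0],
    [0,0,0.027],
    [0,0,0],
  ],
  angular=[
    [0,0,0],
    [0,0,0],
    [0,0,0],
    [0,0,0],
    [0,0,0],
  ],
  claw=[0.003,0.003,0.003,0.003,0.003],
)

```text
clock: 41.55
ee_pos: [0.4733, 0.3208, 0.1475]
orientation: [-2.262, -2.178, 0.01]
contact_force: [-0.5, -1.4, -0.7]
opening: 0.117
```

Request:
send_rows(
  slide=[
    [0,0,0],
    [0,0,0],
    [0,0,0],
    [0,0,0],
    [0,0,0],
  ],
  angular=[
    [0,0,0],
    [0,0,0],
    [0,0,0],
    [0,0,0],
    [0,0,0],
  ],
  claw=[0.003,0.003,0.003,0.003,0.003],
)

```text
clock: 42.05
ee_pos: [0.4757, 0.3201, 0.151]
orientation: [2.265, 2.177, 0.002]
contact_force: [0.3, -0.0, 1.0]
opening: 0.118
```

Run:
```python
from plant import bot,cams
from tools import *
todelta(bot,(.4735,.321,.083-.0539),1.538)
c=cams.capture("wrist"); cv2.imwrite("w16.png",c["img"][:,:,::-1]); tools(c,.018)
```

```text
t 42.0 pos [0.4757 0.3201 0.151 ] now-yaw 1.531 q6 -1.01 F [ 0.3 -0.   1. ] open 0.118
  shift(now axes) [ 0.0008 -0.0023  0.068 ] turn [ 0.0008 -0.0005 -0.0066] shift(after turn) [ 0.0008 -0.0022  0.068 ]
wood [243, 113, 26, 187, 4018] [0.4784 0.3192] [0.0167 0.1316] 88.3
wood [184, 207, 22, 83, 1401] [0.5028 0.2764] [0.0128 0.0623] 88.0
wood [306, 208, 28, 70, 1573] [0.5018 0.3625] [0.0174 0.052 ] 87.5
steel [0, 214, 83, 115, 808] [0.5235 0.1512] [0.0964 0.0401] 22.6
steel [238, 322, 36, 32, 286] [0.5776 0.3152] [0.0261 0.0279] 87.7
```

Request:
send_rows(
  slide=[
    [0.0008,-0.001,0.03],
    [0,0,0.02],
    [0,0,0.01],
    [0,0,0.0075],
    [0,0,0],
  ],
  angular=[
    [0,0,-0.005],
    [0,0,0],
    [0,0,0],
    [0,0,0],
    [0,0,0],
  ],
  claw=[0.003,0.003,0.003,0.003,0.003],
)

```text
clock: 42.6
ee_pos: [0.4747, 0.3215, 0.0827]
orientation: [2.258, 2.184, 0.0]
contact_force: [-0.1, 0.3, -0.6]
opening: 0.117
```

Request:
send_rows(
  slide=[
    [0,0,0],
    [0,0,0],
    [0,0,0],
    [0,0,-0.02],
    [0,0,-0.05],
  ],
  angular=[
    [0,0,0],
    [0,0,0],
    [0,0,0],
    [0,0,0],
    [0,0,0],
  ],
  claw=[0.02,0.024,0.024,0.024,0.024],
)

```text
clock: 43.1
ee_pos: [0.4719, 0.3199, 0.1499]
orientation: [-2.256, -2.182, 0.015]
contact_force: [0.6, 0.3, -0.6]
opening: 0.281
```

Request:
send_rows(
  slide=[
    [0,0,-0.05],
    [0,0,-0.05],
    [0,-0.045,-0.02],
    [0,-0.045,0],
    [0,-0.045,0],
  ],
  angular=[
    [0,0,0],
    [0,0,0],
    [0,0,0],
    [0,0,0],
    [0,0,0],
  ],
  claw=[0.024,0.024,0.024,0.024,0.024],
)

```text
clock: 43.6
ee_pos: [0.3386, 0.326, 0.2745]
orientation: [2.259, 2.183, 0.006]
contact_force: [-0.9, 1.1, 0.2]
opening: 0.281
```

Request:
send_rows(
  slide=[
    [-0.02,0.04,0],
    [-0.045,0.01,0],
    [-0.045,0,0],
    [-0.045,0,0],
    [-0.045,0,0],
  ],
  angular=[
    [0,0,0],
    [0,0,0],
    [0,0,0],
    [0,0,0],
    [0,0,0],
  ],
  claw=[0.024,0.024,0.024,0.024,0.024],
)

```text
clock: 44.1
ee_pos: [0.3823, 0.1229, 0.2732]
orientation: [2.256, 2.185, 0.001]
contact_force: [1.2, 0.7, 0.0]
opening: 0.283
```

Request:
send_rows(
  slide=[
    [-0.045,0,0],
    [-0.045,0,0],
    [0,0,0],
    [0,0,0],
    [0,0,0],
  ],
  angular=[
    [0,0,0],
    [0,0,0],
    [0,0,0],
    [0,0,0],
    [0,0,0],
  ],
  claw=[0.024,0.024,0.024,0.024,0.024],
)

```text
clock: 44.6
ee_pos: [0.3798, 0.035, 0.2731]
orientation: [-2.258, -2.184, -0.001]
contact_force: [-0.3, 0.3, 0.1]
opening: 0.284
```

Run:
```python
from plant import bot,cams
from tools import *
todelta(bot,(.4735,.321,.3),1.538)
t=cams.capture("top"); w=cams.capture("wrist"); np.savez("tf.npz",**t)
cv2.imwrite("pics/final.png",np.vstack([cv2.resize(t["img"][150:250,70:430,::-1],(792,220),interpolation=cv2.INTER_CUBIC),cv2.resize(w["img"][:270,:,::-1],(792,380))]))
```

```text
t 44.6 pos [0.3798 0.035  0.2731] now-yaw 1.538 q6 -1.56 F [-0.3  0.3  0.1] open 0.284
  shift(now axes) [ 0.289   0.0842 -0.0806] turn [ 0.0006 -0.0006 -0.0004] shift(after turn) [ 0.2889  0.0843 -0.0808]
```

View pics/final.png

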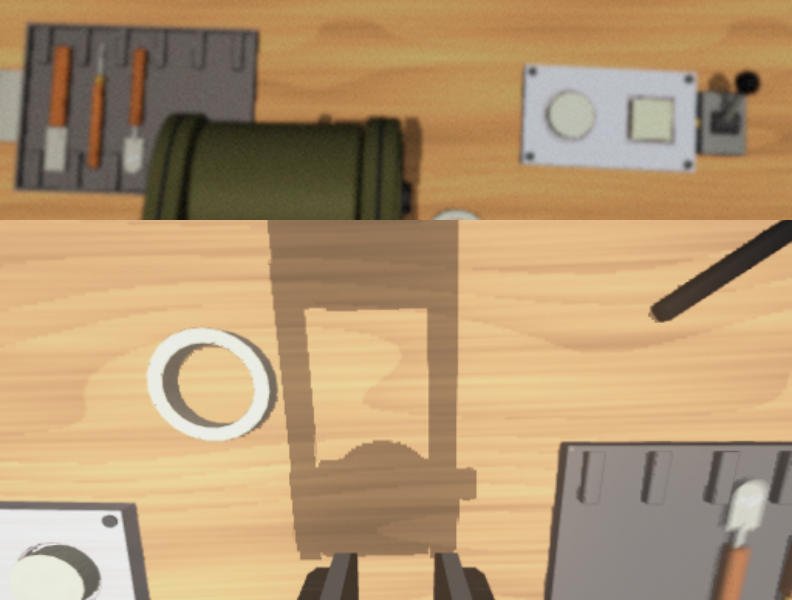

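The final view shows all three tools lying straight in their lanes: scraper (57,107), scribe (98,106) and palette knife (136,110), counted from the tab. Both blanks are seated, the lever is over, and the arm is clear. Handing in.

Run:
```python
from plant import bot
print(bot.sign_off())
```

```text
the job is handed in; nothing more can be done
None
```

The job is done and handed in at about 45 s on the robot's clock; the hand-in gave no verdict. I pulled the lever back, set both blanks in their matching nests, and pushed the lever over again. I then laid the scraper, scribe and palette knife in lanes 1, 2 and 3 from the tab. No brush or tweezers were on the table, so lanes 4 and 5 are empty.

**Last checks:**
- **Final picture:** both blanks are seated, the lever is over, the three tools lie straight and mid-length in their lanes, and the arm is clear of everything.
- **Lever:** I measured about 0.95 rad in the top camera after the push, and did not measure it again.
- **Jar and sanding block:** never touched by any planned move, but I did not re-measure them at the end.

**What disagreed or went wrong:**
- The top and wrist cameras differed by 2–3 mm. I allowed for this when placing the blanks, using the gripped round blank as the reference.
- The grip slackened once while holding the square blank over its nest. It slid down in the jaws but still seated properly.

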